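# Load the warm drying rail with rinsed cuffs, with a safety-switch test

### The job

Dry this batch of cuff bracelets on the electric drying rail. First press the test button on its safety switch so that the red lever drops and the rail is dead; then, with the lever still down, hang every cuff astride the rail's bar, none touching another; last, lift the lever fully back up to switch the rail on, and leave the other things on the bench where they are.

Things in the scene. Friction and masses are not known exactly. Their poses are not given: they have to be found in the camera images.
- rail_mid (a point): Middle of the drying rail's steel bar, on its axis: 14 mm diameter, 125 mm above the bench, level along this point's y axis for 360 mm (180 mm each way) between two 20 mm posts whose tops are 26 mm above the bar's axis. z is up. Below it is only a white base plate 100 x 410 mm, 10 mm thick. Fixed.
- tile: Pale stone tile on which the cuffs start, 130 mm (x) x 490 mm (y) x 8 mm thick, fixed; origin at the centre of its underside, z up.
- switchbox: Grey safety-switch box, fixed, 100 mm (x) x 160 mm (y) x 70 mm high; origin at the centre of its underside, z up, its front looks along -x of its own frame (roughly to the robot). The yellow test button is on its top at x -33, y -45 mm; the lever's pivot at x -20, y +35, z 72 mm.
- button_top (a point): Centre of the top face of the round yellow test button (26 mm diameter) on top of the switch box; it moves with the button, 86 mm above the bench when out; the black collar round it is 40 mm wide and 12 mm lower.
- button (a joint): Travel of the test button, m: 0 out, 0.007 fully pressed (straight down). Springy, 1.5 N at first to 5 N fully down. Beyond about 0.0035 m it throws the lever off balance, which then drops by its own weight in about half a second and stays down when the button is let go.
- lever (a joint): Angle of the switch lever, rad: 0 = up (on; leans 0.2 rad back past upright, to the box's +x, resting there by its weight), 1.45 = dropped (off; it leans 1.25 rad forwards, to the box's -x). Turns with almost no friction about the box's y through lever_pivot, and falls to the side of upright (0.2) on which it is left.
- lever_tip (a point): Centre of the lever's red cross-bar: 12 mm diameter, 60 mm long, along the box's y, carried by an 8 mm stem at its middle, 55 mm from the pivot. When dropped, it overhangs the front of the box by about 22 mm, some 89 mm above the bench, and can be pushed or hooked up and back from in front.
- lever_pivot (a point): Point on the lever's pivot axis, 72 mm above the bench; axes as the box's.
- cuff1: Cuff, bright copper, 0.15 kg, may be absent: rigid U-shaped band, mouth down, 3 mm thick, 56 mm wide outside (x), 42 mm along y (the bar's way through it), 44 mm high (z up). Flat legs rise 16 mm, then a round arch; inside 50 mm wide, crown 41 mm above the origin, which lies midway between the feet, at their lower ends. On the bar: origin 34 mm below the bar's axis.
- cuff2: Cuff, yellow brass, 0.15 kg, may be absent: rigid U-shaped band, mouth down, 3 mm thick, 56 mm wide outside (x), 42 mm along y (the bar's way through it), 44 mm high (z up). Flat legs rise 16 mm, then a round arch; inside 50 mm wide, crown 41 mm above the origin, which lies midway between the feet, at their lower ends. On the bar: origin 34 mm below the bar's axis.
- cuff3: Cuff, silvery aluminium, 0.15 kg, may be absent: rigid U-shaped band, mouth down, 3 mm thick, 56 mm wide outside (x), 42 mm along y (the bar's way through it), 44 mm high (z up). Flat legs rise 16 mm, then a round arch; inside 50 mm wide, crown 41 mm above the origin, which lies midway between the feet, at their lower ends. On the bar: origin 34 mm below the bar's axis.
- cuff4: Cuff, dark grey steel, 0.15 kg, may be absent: rigid U-shaped band, mouth down, 3 mm thick, 56 mm wide outside (x), 42 mm along y (the bar's way through it), 44 mm high (z up). Flat legs rise 16 mm, then a round arch; inside 50 mm wide, crown 41 mm above the origin, which lies midway between the feet, at their lower ends. On the bar: origin 34 mm below the bar's axis.
- cuff5: Cuff, dark red-brown, oxidised copper, 0.15 kg, may be absent: rigid U-shaped band, mouth down, 3 mm thick, 56 mm wide outside (x), 42 mm along y (the bar's way through it), 44 mm high (z up). Flat legs rise 16 mm, then a round arch; inside 50 mm wide, crown 41 mm above the origin, which lies midway between the feet, at their lower ends. On the bar: origin 34 mm below the bar's axis.
- cuff6: Cuff, blue anodised, 0.15 kg, may be absent: rigid U-shaped band, mouth down, 3 mm thick, 56 mm wide outside (x), 42 mm along y (the bar's way through it), 44 mm high (z up). Flat legs rise 16 mm, then a round arch; inside 50 mm wide, crown 41 mm above the origin, which lies midway between the feet, at their lower ends. On the bar: origin 34 mm below the bar's axis.
- tweezer_pot: Bystander: clay pot, 68 mm wide and 85 mm high, with tweezers and picks standing up to 150 mm in it; origin at the centre of its underside.
- flux_jar: Bystander: jar with white lid, 60 mm wide, 75 mm high; origin at the centre of its underside.
- tool_tin: Bystander: open grey tin of pliers, 100 x 150 x 55 mm; origin at the centre of its underside.
Mind the look-alikes: they are no part of the job. Leave any green or turquoise look-alike of the cuff5 alone.

How it is judged (in metres and radians):
On the way, in this order (a step that is already met when the one before it is completed fails the run):
1. the test button is pressed (value of joint button above 0.002 m).
2. the lever drops (value of joint lever above 1.2 rad), for 0.2 s.
3. with the lever down, every cuff hangs astride the bar (x of cuff1 in the frame of rail_mid between -0.035 and 0.035 m and y of cuff1 in the frame of rail_mid between -0.16 and 0.16 m and z of cuff1 in the frame of rail_mid between -0.044 and -0.014 m and angle between each of cuff1, cuff2, cuff3, cuff4, cuff5, cuff6's own z axis and vertical below 0.7 rad and x of cuff2 in the frame of rail_mid between -0.035 and 0.035 m and y of cuff2 in the frame of rail_mid between -0.16 and 0.16 m and z of cuff2 in the frame of rail_mid between -0.044 and -0.014 m and x of cuff3 in the frame of rail_mid between -0.035 and 0.035 m and y of cuff3 in the frame of rail_mid between -0.16 and 0.16 m and z of cuff3 in the frame of rail_mid between -0.044 and -0.014 m and x of cuff4 in the frame of rail_mid between -0.035 and 0.035 m and y of cuff4 in the frame of rail_mid between -0.16 and 0.16 m and z of cuff4 in the frame of rail_mid between -0.044 and -0.014 m and x of cuff5 in the frame of rail_mid between -0.035 and 0.035 m and y of cuff5 in the frame of rail_mid between -0.16 and 0.16 m and z of cuff5 in the frame of rail_mid between -0.044 and -0.014 m and x of cuff6 in the frame of rail_mid between -0.035 and 0.035 m and y of cuff6 in the frame of rail_mid between -0.16 and 0.16 m and z of cuff6 in the frame of rail_mid between -0.044 and -0.014 m and value of joint lever above 1.2 rad), for 0.3 s.
4. the lever is lifted fully back up (value of joint lever below 0.1 rad), for 0.3 s.
At the end, for the whole second after the job is handed in: Every cuff hangs astride the bar: origin within 35 mm sideways of it, 14 to 44 mm below its axis, within 160 mm of its middle, tilted under 0.7 rad; centres of any two over 42 mm apart; at rest (under 0.03 m/s); lever up (under 0.1 rad) (x of cuff1 in the frame of rail_mid between -0.035 and 0.035 m and y of cuff1 in the frame of rail_mid between -0.16 and 0.16 m and z of cuff1 in the frame of rail_mid between -0.044 and -0.014 m and angle between each of cuff1, cuff2, cuff3, cuff4, cuff5, cuff6's own z axis and vertical below 0.7 rad and x of cuff2 in the frame of rail_mid between -0.035 and 0.035 m and y of cuff2 in the frame of rail_mid between -0.16 and 0.16 m and z of cuff2 in the frame of rail_mid between -0.044 and -0.014 m and x of cuff3 in the frame of rail_mid between -0.035 and 0.035 m and y of cuff3 in the frame of rail_mid between -0.16 and 0.16 m and z of cuff3 in the frame of rail_mid between -0.044 and -0.014 m and x of cuff4 in the frame of rail_mid between -0.035 and 0.035 m and y of cuff4 in the frame of rail_mid between -0.16 and 0.16 m and z of cuff4 in the frame of rail_mid between -0.044 and -0.014 m and x of cuff5 in the frame of rail_mid between -0.035 and 0.035 m and y of cuff5 in the frame of rail_mid between -0.16 and 0.16 m and z of cuff5 in the frame of rail_mid between -0.044 and -0.014 m and x of cuff6 in the frame of rail_mid between -0.035 and 0.035 m and y of cuff6 in the frame of rail_mid between -0.16 and 0.16 m and z of cuff6 in the frame of rail_mid between -0.044 and -0.014 m and horizontal distance between cuff1 and cuff2 above 0.042 m and horizontal distance between each of cuff1, cuff2 and cuff3 above 0.042 m and horizontal distance between each of cuff1, cuff2, cuff3 and cuff4 above 0.042 m and horizontal distance between each of cuff1, cuff2, cuff3, cuff4 and cuff5 above 0.042 m and horizontal distance between each of cuff1, cuff2, cuff3, cuff4, cuff5 and cuff6 above 0.042 m and linear speed of each of cuff1, cuff2, cuff3, cuff4, cuff5, cuff6 below 0.03 m/s and value of joint lever below 0.1 rad); the robot touches nothing.
It fails at once if the tweezer pot is shifted more than 30 mm or tipped over (distance of tweezer_pot from where it was at the start of the episode above 0.03 m or angle between tweezer_pot's own z axis and vertical above 0.4 rad).
It fails at once if the flux jar is shifted more than 30 mm or tipped over (distance of flux_jar from where it was at the start of the episode above 0.03 m or angle between flux_jar's own z axis and vertical above 0.4 rad).
It fails at once if the tool tin is shifted more than 30 mm or tipped over (distance of tool_tin from where it was at the start of the episode above 0.03 m or angle between tool_tin's own z axis and vertical above 0.4 rad).
Of cuff1, cuff2, cuff3, cuff4, cuff5, cuff6 only 5 to 6 are there at a start; the rules pass over those that are not, and their reading is None.
At some moment in a run one of cuff1, cuff2, cuff3, cuff4, cuff5, cuff6 may be knocked a few centimetres aside while the robot is not near it.
Once in a run the grip may slacken for a moment while it holds something.
It also fails if it takes over 210 s, if anything falls off the work surface, if the arm or the gripper's body presses on something with over 40 N, if the wrist force passes 120 N, or if a joint passes its speed limit or range.

### The arm

A 7-joint arm with a two-finger parallel gripper is mounted at the origin on the work surface. World frame = base frame: x ahead of the robot, y to its left, z up, the work surface at z = 0. Lengths are in m, angles in degrees, forces in N, time in s.
With the tool pointing down it reaches from about 0.375 to 0.925 m from the base axis. Payload 3.1 kg.
Tool frame: the origin (TCP) lies midway between the tips of the shut fingers; the grasp point (between the pads) lies 19 mm behind it; z points along the fingers, y is the line along which they close (so a half turn about z gives the same grasp; the last joint's range is limited). The gripper opens to 85 mm and grips with 20 to 120 N. Pads are 22 mm wide; open, the fingers measure 114 mm over their backs; the gripper's body (76 mm by 85 mm) begins 54 mm behind the grasp point. The pads swing forward as they close: fully open they stand 13 mm farther back than shut.
Start: joints at [70.543, 21.939, 2.515, 91.553, -1.026, 66.532, -2.859], TCP at [0.156, -0.631, 0.231] pointing down, gripper open.
Joint ranges: [-149.38, 149.38], [-23.57, 123.04], [-84.95, 90], [0, 143.3], [-89.99, 269.99], [3.08, 112.72], [-163.45, 163.45]. Speed limits (degrees/s): [159.86, 159.86, 180, 180, 180, 180, 180].

### API

Orientations are given as [roll, pitch, yaw] about the fixed x, y, z axes, in that order (R = Rz(yaw) Ry(pitch) Rx(roll)).
In Python, from workcell import r, read_camera, calibration gives the robot as it stands.
- The arm moves only by the tool jog_arm, never from a script. Its argument "plan" is a list of rows, each an object of numbers: "gripper": the opening, from -1 (shut) to 1 (fully open); "dx", "dy", "dz": the shift along the tool's x, y, z in m; "rx", "ry", "rz": the turn, a rotation vector about the tool's x, y, z in degrees. A call has 1 to 12 rows; each row shifts and turns the commanded pose from where the row before left it, along the tool's axes as they then stand; what a row does not reach is not made up. A row lasts 1/12 s, in which the tool goes at most 41.7 mm and 7.16 degrees, less where a joint would pass 70% of its speed; a pose out of reach is approached as far as the arm can. A call with a gripper value outside its range is refused whole. The fingers move at their own pace and stop on an object; the grip force is fixed at half the most. Time passes only in rows, so rows that do not move let the fingers close. It gives the time, the measured TCP pose, the force, the opening and the grip force at its end, in the units of the state.
- r.state(): the state, without advancing time (a new reading comes with each control period).
- read_camera(name): name is "scene" or "top" or "wrist"; returns the picture (480x640x3 uint8, red, green, blue); there is no depth.
- calibration(name): a dict with "vfov" (degrees; the focal length in pixels is half the picture's height over the tangent of half this angle, whatever the lens; pixels are square), "cx", "cy" (the principal point, pixels), "rvec" (rotation vector, rad) and "tvec" (3), from world to camera coordinates, as OpenCV has them; the wrist camera has in their place "T_tool_cam" (4x4, takes a point from camera to tool coordinates, whose origin is the TCP and whose axes are the flange's). Camera axes: x right, y down, z forward; pixel columns grow to the right and rows downward; lengths in m; the calibration is good to about 2 mm. The wrist camera is an equidistant fisheye: a pixel r from the principal point sees the ray r / f radians off the axis. A picture is of the moment at which its call begins: read the wrist's pose just before it. calibration takes no time and is no camera call.
- r.close_job(): hands the job in; it is judged then, once.
The state is a dict: "time_s": time; "q": joint angles; "joint_vel": joint speeds; "effort": joint torques, N m; "tool_pos": TCP position; "eef_rot": TCP orientation; "force": force on the tool from outside, world axes, zero at the start; "torque": the same for the moment, N m; "gripper_width": opening from 0.0 (shut) to 1.0 (fully open); "gripper_force": force on a finger pad.
Only numpy, scipy, OpenCV 4.12 (cv2) and the standard library are available. Lean on these libraries where they do the work, as an engineer would, in place of code of your own. Each camera call takes 0.05 s, during which the arm holds its last target. There are 200 camera calls.

## Working session

There is one attempt and no reset: what is moved stays moved. The work goes in short steps, Python scripts to look and compute and a tool call to move; the robot and the scene stay as the last step left them, time stands still between calls to the robot, and variables do not carry over. Pictures are saved under pics/ and viewed, at most 14 in all, crops included, and the job is handed in when it is done.

Besides the shell and the picture viewer there is one more tool, called after "Emit:" in YAML: its name, and indented under it one key for each argument. jog_arm: Moves the arm, as the interface text tells. Its arguments: {"type":"object","properties":{"plan":{"type":"array"}},"required":["plan"]}

```bash
ls; mkdir -p pics; python3 - <<'E'
from workcell import r, read_camera, calibration
import cv2
print(r.state())
for n in ("scene","top","wrist"):
    print(n,calibration(n)); cv2.imwrite(f"pics/{n}0.png",read_camera(n)[:,:,::-1])
E
```

```text
pics
{'time_s': 0.0, 'q': array([70.54292188, 21.99179821,  2.51263634, 91.64973426, -1.02590704,
       66.53164538, -2.85940834]), 'joint_vel': array([ 0.03116824,  0.05927775,  0.00368413, -0.09740285, -0.05305346,
        0.06310952, -0.057513  ]), 'effort': array([ 4.44292900e-04, -4.33457565e+01,  1.02476891e+00, -2.49514604e+01,
        1.05937276e-02,  1.12776001e-02,  1.49790250e-06]), 'tool_pos': array([ 0.15539302, -0.63017555,  0.22988392]), 'eef_rot': array([-1.79849551e+02,  8.21429138e-03,  1.38565897e+01]), 'force': array([ 0.55231313,  0.36478243, -0.34821515]), 'torque': array([-0.03764882,  0.03963563, -0.01325139]), 'gripper_force': 0.0, 'gripper_width': 0.9986696067065268}
scene {'vfov': 51.53772932138857, 'cx': 326.4391889847807, 'cy': 233.10738390907508, 'rvec': array([ 2.07789992,  1.01168433, -0.48589389]), 'tvec': array([-0.23206683, -0.17998318,  1.66235908])}
top {'vfov': 45.98877203340997, 'cx': 335.62819186796906, 'cy': 241.5762476184293, 'rvec': array([ 2.1517707 , -2.18964605,  0.11346356]), 'tvec': array([-0.06804737,  0.49559275,  1.39565024])}
wrist {'vfov': 65.70646984690485, 'cx': 318.1839455897148, 'cy': 239.37503238797524, 'T_tool_cam': array([[ 3.24549984e-04, -9.52226399e-01, -3.05392830e-01,
         7.86178813e-02],
       [ 9.99999945e-01,  3.28278205e-04,  3.91456262e-05,
         1.45151748e-04],
       [ 6.29783113e-05, -3.05392826e-01,  9.52226453e-01,
        -1.43812360e-01],
       [ 0.00000000e+00,  0.00000000e+00,  0.00000000e+00,
         1.00000000e+00]])}
```

View pics/top0.png

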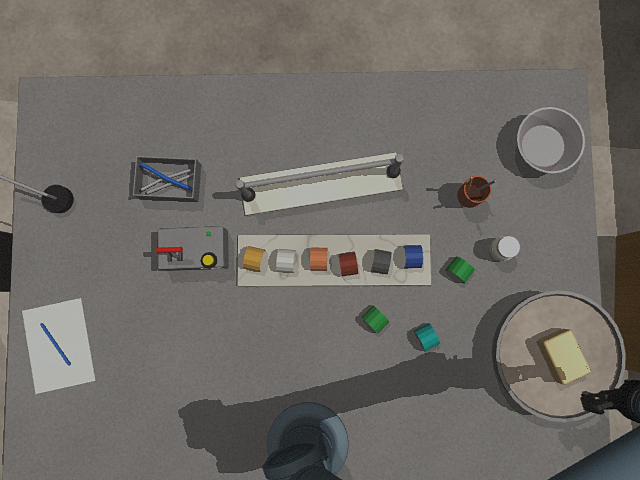

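View pics/scene0.png

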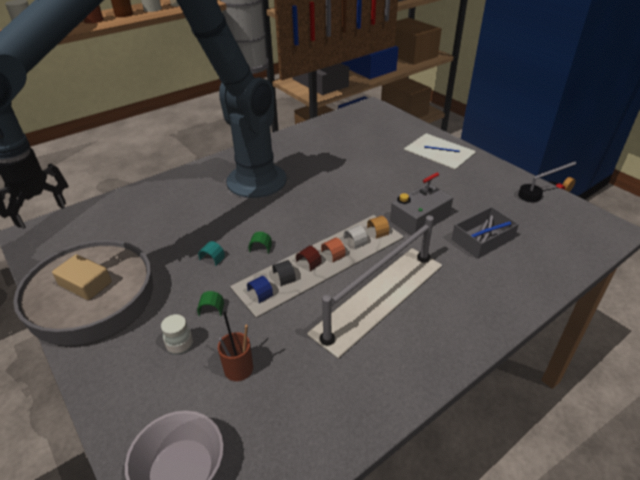

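Top view: all six cuffs stand on the tile (rows ~248-265, cols 254-413). The switch box is at (190,248) with its button at (209,260), and the rail runs (240,185) to (398,160). The green and turquoise look-alikes are off the tile. The scene view agrees. Next, enlarged crops.

```bash
python3 - <<'E'
import cv2,numpy as np
t=cv2.imread('pics/top0.png'); s=cv2.imread('pics/scene0.png')
a=cv2.resize(t[140:295,140:440],(800,413),interpolation=cv2.INTER_CUBIC)
b=cv2.resize(s[200:320,220:460],(372,186),interpolation=cv2.INTER_CUBIC)
c=cv2.resize(s[210:310,240:400],(428,186),interpolation=cv2.INTER_CUBIC)
cv2.imwrite('pics/crop0.png',np.vstack([a,np.hstack([b,c])[:,:800]]))
E
```

```text
(no output)
```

View pics/crop0.png

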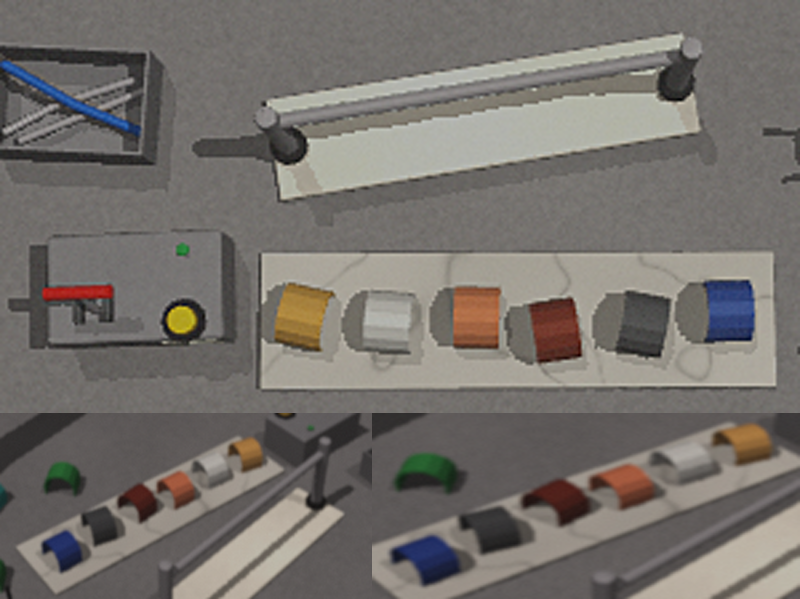

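Crop: the cuffs' long side (56 mm) lies along world x, with their mouths along world y like the bar. Now measuring by masks.

```bash
cat > h.py <<'E'
import cv2,numpy as np
from workcell import r, read_camera, calibration
def ray(n,uv):
    c=calibration(n); f=240/np.tan(np.radians(c['vfov']/2)); R=cv2.Rodrigues(np.array(c['rvec']))[0]
    uv=np.atleast_2d(uv).astype(float)
    d=np.c_[(uv[:,0]-c['cx'])/f,(uv[:,1]-c['cy'])/f,np.ones(len(uv))]@R
    return -R.T@np.array(c['tvec']),d
def plane(n,uv,z):
    o,d=ray(n,uv); return o+d*((z-o[2])/d[:,2])[:,None]
def rects(im,box,m,amin=120):
    """pixel mask -> world min-area rect at z=.035: area px, centre, long-side angle, sizes"""
    x0,y0,x1,y1=box; k=np.zeros(m.shape,np.uint8); k[y0:y1,x0:x1]=m[y0:y1,x0:x1]*255
    out=[]
    for c in cv2.findContours(k,cv2.RETR_EXTERNAL,cv2.CHAIN_APPROX_NONE)[0]:
        a=cv2.contourArea(c)
        if a<amin: continue
        M=cv2.moments(c); ctr=plane('top',(M['m10']/M['m00'],M['m01']/M['m00']),.04)[0]
        W=plane('top',c[:,0],.035)[:,:2].astype(np.float32)
        (cx,cy),(w,h),ang=cv2.minAreaRect(W*1000)
        if h>w: w,h,ang=h,w,ang+90
        out.append((a,ctr[:2].round(4),round((ang+90)%180-90,1),round(w),round(h)))
    return out
def masks(im):
    H,S,V=cv2.split(cv2.cvtColor(im,cv2.COLOR_BGR2HSV)); H=H.astype(int)
    return dict(copper=(S>110)&(H<14)&(V>140),brass=(S>100)&(H>=14)&(H<30)&(V>110),red=(S>110)&((H<12)|(H>170))&(V<=140),
      blue=(S>100)&(H>100)&(H<130),steel=(S<40)&(V<95),silver=(S<18)&(V>165))
E
python3 - <<'E'
from h import *
im=cv2.imread('pics/top0.png')
for k,m in masks(im).items(): print(k,rects(im,(237,235,431,286),m))
hsv=cv2.cvtColor(im,cv2.COLOR_BGR2HSV)
print('silver row',hsv[260,272:300].tolist())
print('cam',ray('top',(0,0))[0])
p=plane('top',[(240.1,184.3),(398.8,158)],.151);print('posts',p,np.linalg.norm(p[0]-p[1]),p.mean(0))
m=(hsv[...,0]>20)&(hsv[...,0]<35)&(hsv[...,1]>150)&(hsv[...,2]>150);m[:,:195]=0;m[:,225:]=0
ys,xs=np.nonzero(m);print('button',len(xs),plane('top',(xs.mean(),ys.mean()),.086))
m=(hsv[...,1]>150)&(hsv[...,2]>100)&((hsv[...,0]<8)|(hsv[...,0]>172));m[:,:150]=0;m[:,190:]=0;m[:235]=0;m[270:]=0
ys,xs=np.nonzero(m);print('lever',len(xs),xs.min(),xs.max(),plane('top',(xs.mean(),ys.mean()),.126),plane('top',[(156.5,250.2),(181.7,249.6)],.126))
c=np.array([(49,240),(222,232),(226,342),(48,346)])/2.667+[140,140]
print('boxtop',plane('top',c,.07))
c=np.array([(261,252),(774,252),(776,387),(259,387)])/2.667+[140,140]
print('tile',plane('top',c,.008))
E
```

```text
copper [(237.0, array([ 0.4538, -0.0322]), -1.0, 40, 40)]
brass [(326.0, array([0.456 , 0.1302]), -14.3, 54, 45)]
red [(329.0, array([ 0.4374, -0.1064]), 7.7, 55, 41)]
blue [(331.5, array([ 0.4523, -0.2695]), -1.7, 53, 42)]
steel [(360.5, array([ 0.4412, -0.1876]), -12.7, 59, 44)]
silver [(124.5, array([0.4549, 0.0498]), 89.0, 40, 22)]
silver row [[23, 30, 112], [25, 28, 111], [18, 23, 110], [18, 29, 104], [26, 14, 143], [39, 10, 183], [35, 9, 179], [45, 11, 180], [40, 9, 179], [35, 8, 182], [42, 7, 180], [35, 9, 178], [45, 6, 179], [40, 4, 181], [42, 7, 178], [30, 7, 179], [40, 8, 183], [30, 9, 177], [38, 6, 178], [39, 10, 179], [38, 11, 183], [35, 9, 176], [19, 19, 144], [23, 31, 133], [20, 24, 127], [15, 27, 131], [19, 22, 162], [21, 25, 166]]
cam [ 0.35053891 -0.07111138  1.43880084]
posts [[ 0.61843935  0.14228411  0.151     ]
 [ 0.67422289 -0.2264264   0.151     ]] 0.3729064805240778 [ 0.64633112 -0.04207114  0.151     ]
button 82 [[0.45011776 0.23139388 0.086     ]]
lever 116 156 181 [[0.47266661 0.31196982 0.126     ]] [[0.47113228 0.34102239 0.126     ]
 [0.47151642 0.2824132  0.126     ]]
boxtop [[0.52563336 0.35476011 0.07      ]
 [0.53026986 0.19684178 0.07      ]
 [0.42958997 0.19295732 0.07      ]
 [0.42877429 0.35429595 0.07      ]]
tile [[ 0.51852803  0.17173143  0.008     ]
 [ 0.51005037 -0.31795673  0.008     ]
 [ 0.38148382 -0.31541439  0.008     ]
 [ 0.39004507  0.17362994  0.008     ]]
```

Emit:
jog_arm:
  plan:
    - {"gripper":-1,"dx":0.04,"rz":-6.9}
    - {"gripper":-1,"dx":0.04,"rz":-6.9}
    - {"gripper":-1,"dx":0.04,"rz":-6.9}
    - {"gripper":-1,"dx":0.04,"rz":-6.9}
    - {"gripper":-1,"dx":0.04,"rz":-6.9}
    - {"gripper":-1,"dx":0.04,"rz":-6.9}
    - {"gripper":-1,"dx":0.04,"rz":-6.9}
    - {"gripper":-1,"dx":0.04,"rz":-6.9}
    - {"gripper":-1,"dx":0.04,"rz":-6.9}
    - {"gripper":-1,"dx":0.04,"rz":-6.9}
    - {"gripper":-1,"dx":0.04,"rz":-6.9}
    - {"gripper":-1,"dx":0.02}

```text
validation failed for argument at $.pl...
```

Emit:
jog_arm:
  plan:
    - {"gripper":-1,"dx":0.04,"dy":0,"dz":0,"rx":0,"ry":0,"rz":-6.9}

```text
time_s: 0.23
tool_pos: [0.1814, -0.6249, 0.2306]
eef_rot: [-179.9, 0.6, 19.9]
force: [-2.9, -2.2, -0.1]
gripper_width: 0.883
gripper_force: 0.0
```

Emit:
jog_arm:
  plan:
    - {"gripper":-1,"dx":0.04,"dy":0,"dz":0,"rx":0,"ry":0,"rz":-6.9}
    - {"gripper":-1,"dx":0.04,"dy":0,"dz":0,"rx":0,"ry":0,"rz":-6.9}
    - {"gripper":-1,"dx":0.04,"dy":0,"dz":0,"rx":0,"ry":0,"rz":-6.9}
    - {"gripper":-1,"dx":0.04,"dy":0,"dz":0,"rx":0,"ry":0,"rz":-6.9}
    - {"gripper":-1,"dx":0.04,"dy":0,"dz":0,"rx":0,"ry":0,"rz":-6.9}
    - {"gripper":-1,"dx":0.04,"dy":0,"dz":0,"rx":0,"ry":0,"rz":-6.9}
    - {"gripper":-1,"dx":0.04,"dy":0,"dz":0,"rx":0,"ry":0,"rz":-6.9}
    - {"gripper":-1,"dx":0.04,"dy":0,"dz":0,"rx":0,"ry":0,"rz":-6.9}
    - {"gripper":-1,"dx":0.04,"dy":0,"dz":0,"rx":0,"ry":0,"rz":-6.9}
    - {"gripper":-1,"dx":0.04,"dy":0,"dz":0,"rx":0,"ry":0,"rz":-6.9}
    - {"gripper":-1,"dx":0,"dy":0,"dz":0,"rx":0,"ry":0,"rz":0}

```text
time_s: 1.15
tool_pos: [0.4303, -0.3144, 0.2308]
eef_rot: [-180.0, -0.4, 90.8]
force: [0.4, 0.8, 0.7]
gripper_width: 0.0
gripper_force: 0.0
```

Emit:
jog_arm:
  plan:
    - {"gripper":-1,"dx":0.04,"dy":0.003,"dz":0,"rx":0,"ry":0,"rz":0}
    - {"gripper":-1,"dx":0.04,"dy":0.003,"dz":0,"rx":0,"ry":0,"rz":0}
    - {"gripper":-1,"dx":0.04,"dy":0.003,"dz":0,"rx":0,"ry":0,"rz":0}
    - {"gripper":-1,"dx":0.04,"dy":0.003,"dz":0,"rx":0,"ry":0,"rz":0}
    - {"gripper":-1,"dx":0.04,"dy":0.003,"dz":0,"rx":0,"ry":0,"rz":0}
    - {"gripper":-1,"dx":0.04,"dy":0.003,"dz":0,"rx":0,"ry":0,"rz":0}
    - {"gripper":-1,"dx":0.04,"dy":0.003,"dz":0,"rx":0,"ry":0,"rz":0}
    - {"gripper":-1,"dx":0.04,"dy":0.003,"dz":0,"rx":0,"ry":0,"rz":0}
    - {"gripper":-1,"dx":0.04,"dy":0.003,"dz":0,"rx":0,"ry":0,"rz":0}
    - {"gripper":-1,"dx":0.04,"dy":0.003,"dz":0,"rx":0,"ry":0,"rz":0}
    - {"gripper":-1,"dx":0,"dy":0,"dz":0,"rx":0,"ry":0,"rz":0}
    - {"gripper":-1,"dx":0,"dy":0,"dz":0,"rx":0,"ry":0,"rz":0}

```text
time_s: 2.15
tool_pos: [0.4587, 0.0773, 0.2315]
eef_rot: [180.0, -0.0, 90.1]
force: [0.6, -0.3, -0.9]
gripper_width: 0.001
gripper_force: 0.0
```

Emit:
jog_arm:
  plan:
    - {"gripper":-1,"dx":0.038,"dy":-0.0025,"dz":0,"rx":0,"ry":0,"rz":0}
    - {"gripper":-1,"dx":0.038,"dy":-0.0025,"dz":0,"rx":0,"ry":0,"rz":0}
    - {"gripper":-1,"dx":0.038,"dy":-0.0025,"dz":0,"rx":0,"ry":0,"rz":0}
    - {"gripper":-1,"dx":0.038,"dy":-0.0025,"dz":0,"rx":0,"ry":0,"rz":0}
    - {"gripper":-1,"dx":0,"dy":0,"dz":0.04,"rx":0,"ry":0,"rz":0}
    - {"gripper":-1,"dx":0,"dy":0,"dz":0.04,"rx":0,"ry":0,"rz":0}
    - {"gripper":-1,"dx":0,"dy":0,"dz":0.035,"rx":0,"ry":0,"rz":0}
    - {"gripper":-1,"dx":0,"dy":0,"dz":0,"rx":0,"ry":0,"rz":0}
    - {"gripper":-1,"dx":0,"dy":0,"dz":0,"rx":0,"ry":0,"rz":0}
    - {"gripper":-1,"dx":0,"dy":0,"dz":0,"rx":0,"ry":0,"rz":0}

```text
time_s: 2.98
tool_pos: [0.4512, 0.2258, 0.1177]
eef_rot: [179.9, -0.0, 89.6]
force: [0.8, 0.4, 1.1]
gripper_width: 0.0
gripper_force: 0.0
```

```bash
python3 - <<'E'
from h import *
print(r.state()['tool_pos'],r.state()['eef_rot'])
a=read_camera('wrist')[:,:,::-1]; b=read_camera('top')[:,:,::-1]
b=cv2.resize(b[200:300,140:260],(576,480),interpolation=cv2.INTER_CUBIC)
v=np.hstack([a,b]); cv2.imwrite('pics/btn.png',cv2.resize(v,(800,316)))
E
```

```text
[0.45115092 0.22584503 0.11766077] [ 1.79897518e+02 -3.26945716e-02  8.96376329e+01]
```

View pics/btn.png

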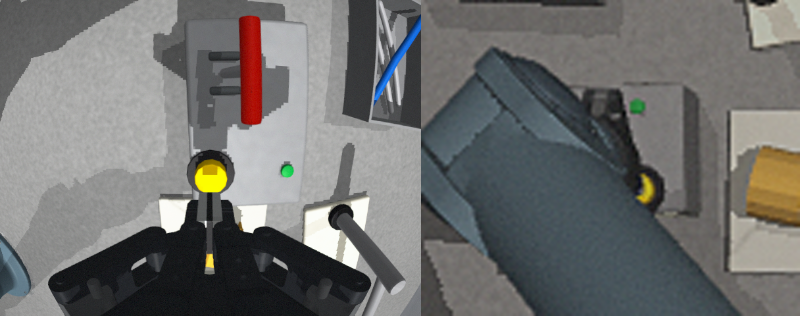

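```bash
cat >> h.py <<'E'
from scipy.spatial.transform import Rotation as Ro
def wplane(uv,z,pos,rot):
    c=calibration('wrist'); f=240/np.tan(np.radians(c['vfov']/2)); T=np.array(c['T_tool_cam'])
    uv=np.atleast_2d(uv)-[c['cx'],c['cy']]; rr=np.hypot(*uv.T); th=rr/f
    d=np.c_[uv*(np.sin(th)/np.maximum(rr,1e-9))[:,None],np.cos(th)]
    R=Ro.from_euler('xyz',rot,degrees=True).as_matrix()
    o=R@T[:3,3]+pos; d=d@(R@T[:3,:3]).T
    return o+d*((z-o[2])/d[:,2])[:,None]
E
python3 - <<'E'
from h import *
print(wplane([(319,272),(319,310)],.086,[0.4512,0.2258,0.1177],[179.9,0,89.6]))
print(wplane([(380,30),(385,182)],.126,[0.4512,0.2258,0.1177],[179.9,0,89.6]))
E
```

```text
[[0.45218095 0.23014785 0.086     ]
 [0.45205259 0.20800503 0.086     ]]
[[0.47471194 0.33955855 0.126     ]
 [0.47688498 0.2827012  0.126     ]]
```

Emit:
jog_arm:
  plan:
    - {"gripper":-1,"dx":0.004,"dy":0,"dz":0.02,"rx":0,"ry":0,"rz":0}
    - {"gripper":-1,"dx":0,"dy":0,"dz":0.01,"rx":0,"ry":0,"rz":0}
    - {"gripper":-1,"dx":0,"dy":0,"dz":0.007,"rx":0,"ry":0,"rz":0}
    - {"gripper":-1,"dx":0,"dy":0,"dz":0.001,"rx":0,"ry":0,"rz":0}
    - {"gripper":-1,"dx":0,"dy":0,"dz":0,"rx":0,"ry":0,"rz":0}
    - {"gripper":-1,"dx":0,"dy":0,"dz":0,"rx":0,"ry":0,"rz":0}

```text
time_s: 3.58
tool_pos: [0.4509, 0.2307, 0.0797]
eef_rot: [179.9, -0.0, 89.7]
force: [0.4, -0.7, 5.1]
gripper_width: 0.001
gripper_force: 2.3
```

```bash
python3 - <<'E'
from h import *
print(r.state()['tool_pos'],r.state()['force'])
b=read_camera('wrist')[:,:,::-1]; cv2.imwrite('pics/btn2.png',cv2.resize(b,(480,360)))
E
```

```text
[0.45094773 0.23071802 0.07966481] [ 0.40831415 -0.71145501  5.0568542 ]
```

View pics/btn2.png

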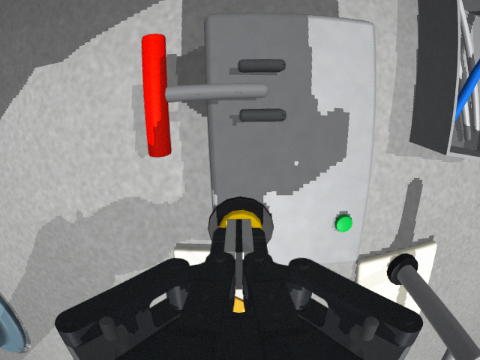

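Lever dropped (red bar at (155,95), in front of the box). On to the cuffs, brass first.

Emit:
jog_arm:
  plan:
    - {"gripper":-1,"dx":0,"dy":0,"dz":-0.035,"rx":0,"ry":0,"rz":0}
    - {"gripper":1,"dx":0,"dy":0,"dz":-0.035,"rx":0,"ry":0,"rz":0}
    - {"gripper":1,"dx":-0.033,"dy":0.002,"dz":-0.02,"rx":0,"ry":0,"rz":0}
    - {"gripper":1,"dx":-0.033,"dy":0.002,"dz":0,"rx":0,"ry":0,"rz":0}
    - {"gripper":1,"dx":-0.034,"dy":0.002,"dz":0,"rx":0,"ry":0,"rz":0}
    - {"gripper":1,"dx":0,"dy":0,"dz":0,"rx":0,"ry":0,"rz":7}
    - {"gripper":1,"dx":0,"dy":0,"dz":0,"rx":0,"ry":0,"rz":7}
    - {"gripper":1,"dx":0,"dy":0,"dz":0,"rx":0,"ry":0,"rz":0}
    - {"gripper":1,"dx":0,"dy":0,"dz":0,"rx":0,"ry":0,"rz":0}
    - {"gripper":1,"dx":0,"dy":0,"dz":0,"rx":0,"ry":0,"rz":0}

```text
time_s: 4.47
tool_pos: [0.4547, 0.1307, 0.1681]
eef_rot: [-180.0, 0.0, 76.0]
force: [-0.4, -0.4, -0.6]
gripper_width: 0.999
gripper_force: 0.0
```

```bash
python3 - <<'E'
from h import *
s=r.state(); p,q=s['tool_pos'],s['eef_rot']; print(p,q,s['gripper_width'])
b=read_camera('wrist')[:,:,::-1]; cv2.imwrite('pics/w1.png',b)
print('lever tip', wplane(np.array([(155,95),(153,35),(159,155)])*640/480,.089,[0.4509,0.2307,0.0797],[179.9,0,89.7]))
print('bar', plane('top',(318.1,173.4),.125))
E
```

```text
[0.45468131 0.1307327  0.16809677] [-1.79963451e+02  9.70562886e-03  7.59695494e+01] 0.9991614465250083
lever tip [[0.41084696 0.3094487  0.089     ]
 [0.41027047 0.33981735 0.089     ]
 [0.41118955 0.27910759 0.089     ]]
bar [[ 0.64686627 -0.03770624  0.125     ]]
```

View pics/w1.png

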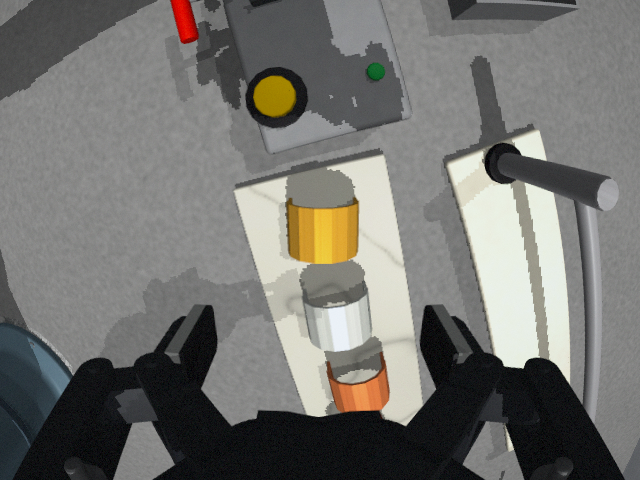

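Wrist view: brass cuff at (323,230), centred between the fingers and square to them. Descend and grip.

Emit:
jog_arm:
  plan:
    - {"gripper":1,"dx":0,"dy":0.001,"dz":0.04,"rx":0,"ry":0,"rz":0}
    - {"gripper":1,"dx":0,"dy":0,"dz":0.04,"rx":0,"ry":0,"rz":0}
    - {"gripper":1,"dx":0,"dy":0,"dz":0.04,"rx":0,"ry":0,"rz":0}
    - {"gripper":1,"dx":0,"dy":0,"dz":0.03,"rx":0,"ry":0,"rz":0}
    - {"gripper":1,"dx":0,"dy":0,"dz":0.008,"rx":0,"ry":0,"rz":0}
    - {"gripper":-1,"dx":0,"dy":0,"dz":0,"rx":0,"ry":0,"rz":0}
    - {"gripper":-1,"dx":0,"dy":0,"dz":0,"rx":0,"ry":0,"rz":0}
    - {"gripper":-1,"dx":0,"dy":0,"dz":0,"rx":0,"ry":0,"rz":0}
    - {"gripper":-1,"dx":0,"dy":0,"dz":0,"rx":0,"ry":0,"rz":0}
    - {"gripper":-1,"dx":0,"dy":0,"dz":0,"rx":0,"ry":0,"rz":0}
    - {"gripper":-1,"dx":0,"dy":0,"dz":0,"rx":0,"ry":0,"rz":0}

```text
time_s: 5.43
tool_pos: [0.4584, 0.1309, 0.0124]
eef_rot: [179.8, -0.1, 75.8]
force: [-1.1, -0.3, 7.7]
gripper_width: 0.639
gripper_force: 64.3
```

Emit:
jog_arm:
  plan:
    - {"gripper":-1,"dx":0,"dy":0,"dz":-0.02,"rx":0,"ry":0,"rz":0}
    - {"gripper":-1,"dx":0,"dy":0,"dz":-0.04,"rx":0,"ry":0,"rz":0}
    - {"gripper":-1,"dx":0,"dy":0,"dz":-0.04,"rx":0,"ry":0,"rz":0}
    - {"gripper":-1,"dx":0,"dy":0,"dz":-0.04,"rx":0,"ry":0,"rz":-5.7}
    - {"gripper":-1,"dx":0,"dy":0,"dz":-0.03,"rx":0,"ry":0,"rz":-5.7}
    - {"gripper":-1,"dx":0,"dy":0,"dz":0,"rx":0,"ry":0,"rz":-5.7}
    - {"gripper":-1,"dx":0,"dy":0,"dz":0,"rx":0,"ry":0,"rz":-5.7}
    - {"gripper":-1,"dx":-0.013,"dy":0.032,"dz":0,"rx":0,"ry":0,"rz":0}
    - {"gripper":-1,"dx":-0.013,"dy":0.032,"dz":0,"rx":0,"ry":0,"rz":0}
    - {"gripper":-1,"dx":-0.013,"dy":0.032,"dz":0,"rx":0,"ry":0,"rz":0}
    - {"gripper":-1,"dx":-0.013,"dy":0.032,"dz":0,"rx":0,"ry":0,"rz":0}
    - {"gripper":-1,"dx":0,"dy":0.03,"dz":0,"rx":0,"ry":0,"rz":0}

```text
time_s: 6.43
tool_pos: [0.6226, 0.0965, 0.1798]
eef_rot: [-180.0, 0.2, 98.2]
force: [0.1, -0.9, -1.1]
gripper_width: 0.637
gripper_force: 64.5
```

Emit:
jog_arm:
  plan:
    - {"gripper":-1,"dx":0,"dy":0,"dz":0,"rx":0,"ry":0,"rz":0}
    - {"gripper":-1,"dx":0,"dy":0,"dz":0,"rx":0,"ry":0,"rz":0}
    - {"gripper":-1,"dx":0,"dy":0,"dz":0,"rx":0,"ry":0,"rz":0}

```text
time_s: 6.68
tool_pos: [0.619, 0.1024, 0.18]
eef_rot: [-179.9, -0.0, 98.6]
force: [0.4, 0.0, -2.4]
gripper_width: 0.635
gripper_force: 64.5
```

```bash
python3 - <<'E'
from h import *
s=r.state(); p,q=s['tool_pos'],s['eef_rot']; print(p,q,s['gripper_width'])
a=read_camera('wrist')[:,:,::-1]; t=read_camera('scene')[:,:,::-1]; cv2.imwrite('pics/top2.png',read_camera('top')[:,:,::-1])
cv2.imwrite('pics/w2.png',np.hstack([cv2.resize(a,(400,300)),cv2.resize(t[180:360,260:500],(400,300))]))
E
```

```text
[0.61899934 0.10243227 0.17995788] [-1.79902701e+02 -1.48594298e-02  9.85999734e+01] 0.6350691029643133
```

View pics/w2.png

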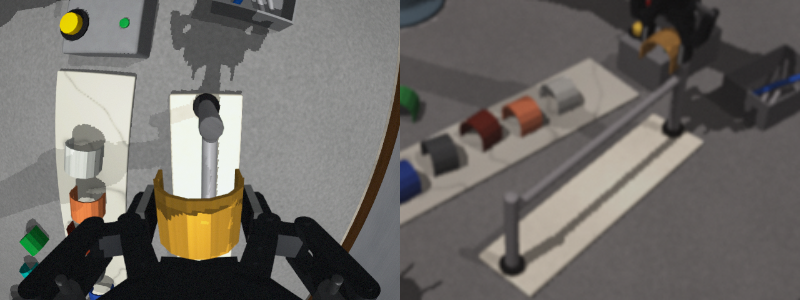

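Brass cuff is held over the bar (bar at (210,150), just to +x of the cuff's centre). Shift 5 mm and lower.

Emit:
jog_arm:
  plan:
    - {"gripper":-1,"dx":-0.002,"dy":0.005,"dz":0,"rx":0,"ry":0,"rz":0}
    - {"gripper":-1,"dx":0,"dy":0,"dz":0.03,"rx":0,"ry":0,"rz":0}
    - {"gripper":-1,"dx":0,"dy":0,"dz":0.03,"rx":0,"ry":0,"rz":0}
    - {"gripper":-1,"dx":0,"dy":0,"dz":0.018,"rx":0,"ry":0,"rz":0}
    - {"gripper":-1,"dx":0,"dy":0,"dz":0.005,"rx":0,"ry":0,"rz":0}
    - {"gripper":-1,"dx":0,"dy":0,"dz":0,"rx":0,"ry":0,"rz":0}
    - {"gripper":-1,"dx":0,"dy":0,"dz":0,"rx":0,"ry":0,"rz":0}

```text
time_s: 7.42
tool_pos: [0.6258, 0.1011, 0.0982]
eef_rot: [179.9, 0.0, 98.6]
force: [0.3, -0.3, -0.9]
gripper_width: 0.649
gripper_force: 43.2
```

Emit:
jog_arm:
  plan:
    - {"gripper":-0.1,"dx":0,"dy":0,"dz":0,"rx":0,"ry":0,"rz":0}
    - {"gripper":0.5,"dx":0,"dy":0,"dz":0,"rx":0,"ry":0,"rz":0}
    - {"gripper":1,"dx":0,"dy":0,"dz":0,"rx":0,"ry":0,"rz":0}
    - {"gripper":1,"dx":0,"dy":0,"dz":0,"rx":0,"ry":0,"rz":0}
    - {"gripper":1,"dx":0,"dy":0,"dz":0,"rx":0,"ry":0,"rz":0}
    - {"gripper":1,"dx":0,"dy":0,"dz":-0.02,"rx":0,"ry":0,"rz":0}
    - {"gripper":1,"dx":0,"dy":0,"dz":-0.03,"rx":0,"ry":0,"rz":0}
    - {"gripper":1,"dx":0,"dy":0,"dz":-0.03,"rx":0,"ry":0,"rz":0}
    - {"gripper":1,"dx":0,"dy":0,"dz":-0.01,"rx":0,"ry":0,"rz":0}

```text
time_s: 8.17
tool_pos: [0.6282, 0.1022, 0.1926]
eef_rot: [179.5, -0.0, 98.6]
force: [1.0, 2.2, 0.6]
gripper_width: 1.003
gripper_force: 0.0
```

```bash
python3 - <<'E'
from h import *
s=r.state(); p,q=s['tool_pos'],s['eef_rot']; print(p,q,s['gripper_width'])
a=read_camera('wrist')[:,:,::-1]; t=read_camera('scene')[:,:,::-1]; T=read_camera('top')[:,:,::-1]
cv2.imwrite('pics/w3.png',np.hstack([cv2.resize(a,(400,300)),cv2.resize(t[180:360,260:500],(400,300))]))
for k,m in masks(T).items(): print(k,rects(T,(237,140,431,286),m))
E
```

```text
[0.62823009 0.10221559 0.19255195] [ 1.79534394e+02 -2.90213467e-02  9.85643558e+01] 1.0028131130186493
copper []
brass []
red [(325.0, array([ 0.4374, -0.1065]), 8.2, 55, 41)]
blue [(332.0, array([ 0.4523, -0.2694]), -1.0, 52, 45)]
steel [(356.0, array([ 0.4411, -0.1878]), -11.0, 59, 43), (173.5, array([ 0.6741, -0.2254]), -10.2, 50, 36)]
silver [(1722.5, array([ 0.6243, -0.0817]), -81.6, 277, 52), (255.0, array([ 0.6776, -0.0082]), -81.6, 184, 14)]
```

View pics/w3.png

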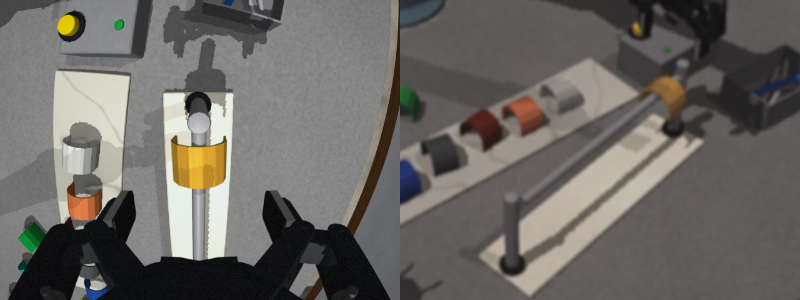

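Brass hangs astride the bar at (200,160) in the wrist view. Silver next.

```bash
python3 - <<'E'
from h import *
print(plane('top',[(285.3,260.7),(318.7,259.2)],.04))
im=cv2.imread('pics/top0.png')
H,S,V=cv2.split(cv2.cvtColor(im,cv2.COLOR_BGR2HSV)); H=H.astype(int)
print(rects(im,(237,235,431,286),(S>110)&(H<16)&(V>105)),rects(im,(272,240,300,280),(S<16)&(V>100)))
E
```

```text
[[ 0.44738024  0.04885948  0.04      ]
 [ 0.44966299 -0.03391166  0.04      ]]
[(319.5, array([ 0.4526, -0.0324]), -1.0, 50, 42)] [(217.5, array([0.4501, 0.0491]), -6.9, 47, 43)]
```

Emit:
jog_arm:
  plan:
    - {"gripper":1,"dx":-0.005,"dy":-0.037,"dz":0,"rx":0,"ry":0,"rz":0}
    - {"gripper":1,"dx":-0.005,"dy":-0.037,"dz":0,"rx":0,"ry":0,"rz":0}
    - {"gripper":1,"dx":-0.005,"dy":-0.037,"dz":0,"rx":0,"ry":0,"rz":0}
    - {"gripper":1,"dx":-0.005,"dy":-0.037,"dz":0,"rx":0,"ry":0,"rz":0}
    - {"gripper":1,"dx":-0.005,"dy":-0.037,"dz":0,"rx":0,"ry":0,"rz":0}
    - {"gripper":1,"dx":0,"dy":0,"dz":0.03,"rx":0,"ry":0,"rz":4.8}
    - {"gripper":1,"dx":0,"dy":0,"dz":0.03,"rx":0,"ry":0,"rz":4.8}
    - {"gripper":1,"dx":0,"dy":0,"dz":0.02,"rx":0,"ry":0,"rz":0}
    - {"gripper":1,"dx":0,"dy":0,"dz":0,"rx":0,"ry":0,"rz":0}
    - {"gripper":1,"dx":0,"dy":0,"dz":0,"rx":0,"ry":0,"rz":0}

```text
time_s: 9.15
tool_pos: [0.4436, 0.0484, 0.1053]
eef_rot: [-179.7, -0.0, 89.0]
force: [-0.2, 0.4, 0.3]
gripper_width: 0.997
gripper_force: 0.0
```

Emit:
jog_arm:
  plan:
    - {"gripper":1,"dx":0,"dy":0.006,"dz":0.03,"rx":0,"ry":0,"rz":0}
    - {"gripper":1,"dx":0,"dy":0,"dz":0.03,"rx":0,"ry":0,"rz":0}
    - {"gripper":1,"dx":0,"dy":0,"dz":0.025,"rx":0,"ry":0,"rz":0}
    - {"gripper":1,"dx":0,"dy":0,"dz":0.007,"rx":0,"ry":0,"rz":0}
    - {"gripper":1,"dx":0,"dy":0,"dz":0,"rx":0,"ry":0,"rz":0}
    - {"gripper":-1,"dx":0,"dy":0,"dz":0,"rx":0,"ry":0,"rz":0}
    - {"gripper":-1,"dx":0,"dy":0,"dz":0,"rx":0,"ry":0,"rz":0}
    - {"gripper":-1,"dx":0,"dy":0,"dz":0,"rx":0,"ry":0,"rz":0}
    - {"gripper":-1,"dx":0,"dy":0,"dz":0,"rx":0,"ry":0,"rz":0}
    - {"gripper":-1,"dx":0,"dy":0,"dz":0,"rx":0,"ry":0,"rz":0}
    - {"gripper":-1,"dx":0,"dy":0,"dz":0,"rx":0,"ry":0,"rz":0}

```text
time_s: 10.07
tool_pos: [0.4538, 0.0489, 0.0178]
eef_rot: [179.8, 0.1, 88.9]
force: [-3.1, 0.5, 8.3]
gripper_width: 0.641
gripper_force: 61.0
```

Emit:
jog_arm:
  plan:
    - {"gripper":-1,"dx":0,"dy":0,"dz":-0.02,"rx":0,"ry":0,"rz":0}
    - {"gripper":-1,"dx":0,"dy":0,"dz":-0.04,"rx":0,"ry":0,"rz":0}
    - {"gripper":-1,"dx":0,"dy":0,"dz":-0.04,"rx":0,"ry":0,"rz":0}
    - {"gripper":-1,"dx":0,"dy":0,"dz":-0.04,"rx":0,"ry":0,"rz":-4.8}
    - {"gripper":-1,"dx":0,"dy":0,"dz":-0.025,"rx":0,"ry":0,"rz":-4.8}
    - {"gripper":-1,"dx":-0.006,"dy":0.035,"dz":0,"rx":0,"ry":0,"rz":0}
    - {"gripper":-1,"dx":-0.006,"dy":0.035,"dz":0,"rx":0,"ry":0,"rz":0}
    - {"gripper":-1,"dx":-0.006,"dy":0.035,"dz":0,"rx":0,"ry":0,"rz":0}
    - {"gripper":-1,"dx":-0.006,"dy":0.035,"dz":0,"rx":0,"ry":0,"rz":0}
    - {"gripper":-1,"dx":-0.006,"dy":0.035,"dz":0,"rx":0,"ry":0,"rz":0}
    - {"gripper":-1,"dx":0,"dy":0,"dz":0,"rx":0,"ry":0,"rz":0}
    - {"gripper":-1,"dx":0,"dy":0,"dz":0,"rx":0,"ry":0,"rz":0}

```text
time_s: 11.07
tool_pos: [0.6312, 0.0445, 0.1806]
eef_rot: [180.0, -0.1, 98.5]
force: [0.2, 0.4, -2.8]
gripper_width: 0.638
gripper_force: 64.5
```

Emit:
jog_arm:
  plan:
    - {"gripper":-1,"dx":0,"dy":0,"dz":0,"rx":0,"ry":0,"rz":0}
    - {"gripper":-1,"dx":0,"dy":0,"dz":0,"rx":0,"ry":0,"rz":0}

```text
time_s: 11.23
tool_pos: [0.6284, 0.0453, 0.1808]
eef_rot: [-180.0, 0.0, 98.6]
force: [0.2, 0.6, -2.4]
gripper_width: 0.637
gripper_force: 64.5
```

```bash
python3 - <<'E'
from h import *
s=r.state(); p,q=s['tool_pos'],s['eef_rot']; print(p,q,s['gripper_width'])
a=read_camera('wrist')[:,:,::-1]; t=read_camera('scene')[:,:,::-1]
cv2.imwrite('pics/w4.png',np.hstack([cv2.resize(a,(400,300)),cv2.resize(t[180:360,260:500],(400,300))]))
E
```

```text
[0.62836904 0.04530172 0.18076231] [-1.79968817e+02  2.53497439e-02  9.86209959e+01] 0.6371624399752064
```

View pics/w4.png

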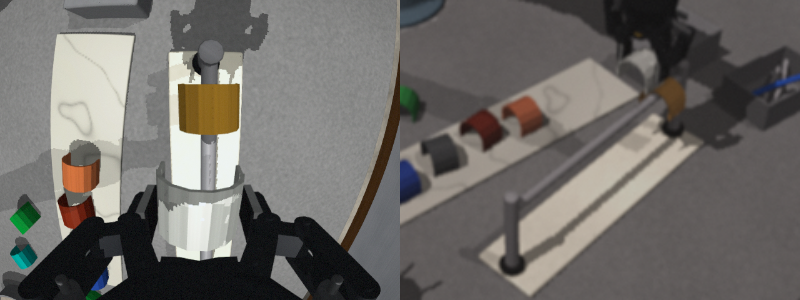

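Silver is held over the bar beside brass; lower and release.

Emit:
jog_arm:
  plan:
    - {"gripper":-1,"dx":-0.001,"dy":0.006,"dz":0.02,"rx":0,"ry":0,"rz":0}
    - {"gripper":-1,"dx":0,"dy":0,"dz":0.03,"rx":0,"ry":0,"rz":0}
    - {"gripper":-1,"dx":0,"dy":0,"dz":0.02,"rx":0,"ry":0,"rz":0}
    - {"gripper":-1,"dx":0,"dy":0,"dz":0.01,"rx":0,"ry":0,"rz":0}
    - {"gripper":-1,"dx":0,"dy":0,"dz":0.002,"rx":0,"ry":0,"rz":0}
    - {"gripper":-1,"dx":0,"dy":0,"dz":0,"rx":0,"ry":0,"rz":0}
    - {"gripper":-1,"dx":0,"dy":0,"dz":0,"rx":0,"ry":0,"rz":0}

```text
time_s: 11.92
tool_pos: [0.6356, 0.0444, 0.1003]
eef_rot: [180.0, 0.1, 98.6]
force: [-1.8, -1.4, 4.9]
gripper_width: 0.64
gripper_force: 62.6
```

Emit:
jog_arm:
  plan:
    - {"gripper":-0.1,"dx":0,"dy":0,"dz":0,"rx":0,"ry":0,"rz":0}
    - {"gripper":0.5,"dx":0,"dy":0,"dz":0,"rx":0,"ry":0,"rz":0}
    - {"gripper":1,"dx":0,"dy":0,"dz":0,"rx":0,"ry":0,"rz":0}
    - {"gripper":1,"dx":0,"dy":0,"dz":0,"rx":0,"ry":0,"rz":0}
    - {"gripper":1,"dx":0,"dy":0,"dz":0,"rx":0,"ry":0,"rz":0}
    - {"gripper":1,"dx":0,"dy":0,"dz":-0.02,"rx":0,"ry":0,"rz":0}
    - {"gripper":1,"dx":0,"dy":0,"dz":-0.03,"rx":0,"ry":0,"rz":0}
    - {"gripper":1,"dx":0,"dy":0,"dz":-0.03,"rx":0,"ry":0,"rz":0}
    - {"gripper":1,"dx":0,"dy":0,"dz":0,"rx":0,"ry":0,"rz":0}
    - {"gripper":1,"dx":0,"dy":0,"dz":0,"rx":0,"ry":0,"rz":0}

```text
time_s: 12.75
tool_pos: [0.6378, 0.0456, 0.181]
eef_rot: [179.7, 0.0, 98.6]
force: [0.3, -0.2, -0.4]
gripper_width: 1.003
gripper_force: 0.0
```

```bash
python3 - <<'E'
from h import *
s=r.state(); p,q=s['tool_pos'],s['eef_rot']; print(p,q,s['gripper_width'])
a=read_camera('wrist')[:,:,::-1]; cv2.imwrite('pics/w5.png',cv2.resize(a,(400,300)));T=read_camera('top')[:,:,::-1];cv2.imwrite('pics/t5.png',T)
for k,m in masks(T).items(): print(k,rects(T,(237,235,431,286),m))
E
```

```text
[0.63777878 0.0455997  0.18100948] [1.79676074e+02 7.43520720e-03 9.85684552e+01] 1.002681815588049
copper []
brass []
red []
blue [(331.5, array([ 0.4523, -0.2695]), -1.7, 53, 42)]
steel [(353.5, array([ 0.4413, -0.1877]), -12.1, 59, 44), (173.0, array([0.452, 0.018]), 23.7, 142, 22)]
silver []
```

View pics/w5.png

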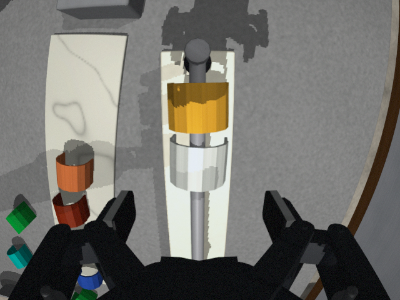

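Brass (197,105) and silver (197,160) hang separately. Copper next.

Emit:
jog_arm:
  plan:
    - {"gripper":1,"dx":-0.01,"dy":-0.038,"dz":0,"rx":0,"ry":0,"rz":0}
    - {"gripper":1,"dx":-0.01,"dy":-0.038,"dz":0,"rx":0,"ry":0,"rz":0}
    - {"gripper":1,"dx":-0.01,"dy":-0.038,"dz":0,"rx":0,"ry":0,"rz":0}
    - {"gripper":1,"dx":-0.01,"dy":-0.038,"dz":0,"rx":0,"ry":0,"rz":0}
    - {"gripper":1,"dx":-0.01,"dy":-0.038,"dz":0,"rx":0,"ry":0,"rz":0}
    - {"gripper":1,"dx":0,"dy":0,"dz":0.03,"rx":0,"ry":0,"rz":4.8}
    - {"gripper":1,"dx":0,"dy":0,"dz":0.03,"rx":0,"ry":0,"rz":4.8}
    - {"gripper":1,"dx":0,"dy":0,"dz":0.02,"rx":0,"ry":0,"rz":0}
    - {"gripper":1,"dx":0,"dy":0,"dz":0,"rx":0,"ry":0,"rz":0}
    - {"gripper":1,"dx":0,"dy":0,"dz":0,"rx":0,"ry":0,"rz":0}

```text
time_s: 13.68
tool_pos: [0.4531, -0.0326, 0.0966]
eef_rot: [-179.7, -0.1, 89.0]
force: [0.4, 0.4, -0.1]
gripper_width: 0.993
gripper_force: 0.0
```

```bash
cat >> h.py <<'E'
def wcuff(im,k,p,q):
    H,S,V=cv2.split(cv2.cvtColor(im,cv2.COLOR_BGR2HSV)); H=H.astype(int)
    M=dict(copper=(S>110)&(H<15)&(V>140),red=(S>110)&((H<12)|(H>170))&(V<=150),blue=(S>100)&(H>100)&(H<130),steel=(S<40)&(V<95))[k]
    M=M.astype(np.uint8); M[300:]=0
    c=max(cv2.findContours(M,cv2.RETR_EXTERNAL,cv2.CHAIN_APPROX_NONE)[0],key=cv2.contourArea)
    x,y,w,h=cv2.boundingRect(c)
    return (x,y,w,h),wplane([(x+w/2,y+h/2),(x,y+h/2),(x+w,y+h/2)],.045,p,q).round(4).tolist()
E
python3 - <<'E'
from h import *
s=r.state(); p,q=s['tool_pos'],s['eef_rot']; print(p,q)
a=read_camera('wrist')[:,:,::-1]; cv2.imwrite('pics/w6.png',a)
print(wcuff(a,'copper',p,q))
E
```

```text
[ 0.45313966 -0.03264658  0.09661108] [-1.79714867e+02 -8.34662498e-02  8.89961304e+01]
((277, 230, 92, 70), [[0.4561, -0.0323, 0.045], [0.43, -0.032, 0.045], [0.4822, -0.0328, 0.045]])
```

Emit:
jog_arm:
  plan:
    - {"gripper":1,"dx":0,"dy":0.002,"dz":0.03,"rx":0,"ry":0,"rz":0}
    - {"gripper":1,"dx":0,"dy":0,"dz":0.03,"rx":0,"ry":0,"rz":0}
    - {"gripper":1,"dx":0,"dy":0,"dz":0.02,"rx":0,"ry":0,"rz":0}
    - {"gripper":1,"dx":0,"dy":0,"dz":0.004,"rx":0,"ry":0,"rz":0}
    - {"gripper":1,"dx":0,"dy":0,"dz":0,"rx":0,"ry":0,"rz":0}
    - {"gripper":-1,"dx":0,"dy":0,"dz":0,"rx":0,"ry":0,"rz":0}
    - {"gripper":-1,"dx":0,"dy":0,"dz":0,"rx":0,"ry":0,"rz":0}
    - {"gripper":-1,"dx":0,"dy":0,"dz":0,"rx":0,"ry":0,"rz":0}
    - {"gripper":-1,"dx":0,"dy":0,"dz":0,"rx":0,"ry":0,"rz":0}
    - {"gripper":-1,"dx":0,"dy":0,"dz":0,"rx":0,"ry":0,"rz":0}
    - {"gripper":-1,"dx":0,"dy":0,"dz":0,"rx":0,"ry":0,"rz":0}

```text
time_s: 14.65
tool_pos: [0.4587, -0.0331, 0.0165]
eef_rot: [179.9, 0.1, 88.9]
force: [-3.2, -0.3, 8.5]
gripper_width: 0.635
gripper_force: 61.9
```

Emit:
jog_arm:
  plan:
    - {"gripper":-1,"dx":0,"dy":0,"dz":-0.02,"rx":0,"ry":0,"rz":0}
    - {"gripper":-1,"dx":0,"dy":0,"dz":-0.04,"rx":0,"ry":0,"rz":0}
    - {"gripper":-1,"dx":0,"dy":0,"dz":-0.04,"rx":0,"ry":0,"rz":0}
    - {"gripper":-1,"dx":0,"dy":0,"dz":-0.04,"rx":0,"ry":0,"rz":-4.8}
    - {"gripper":-1,"dx":0,"dy":0,"dz":-0.025,"rx":0,"ry":0,"rz":-4.8}
    - {"gripper":-1,"dx":-0.0015,"dy":0.0375,"dz":0,"rx":0,"ry":0,"rz":0}
    - {"gripper":-1,"dx":-0.0015,"dy":0.0375,"dz":0,"rx":0,"ry":0,"rz":0}
    - {"gripper":-1,"dx":-0.0015,"dy":0.0375,"dz":0,"rx":0,"ry":0,"rz":0}
    - {"gripper":-1,"dx":-0.0015,"dy":0.0375,"dz":0,"rx":0,"ry":0,"rz":0}
    - {"gripper":-1,"dx":-0.0015,"dy":0.0375,"dz":0,"rx":0,"ry":0,"rz":0}
    - {"gripper":-1,"dx":0,"dy":0,"dz":0,"rx":0,"ry":0,"rz":0}
    - {"gripper":-1,"dx":0,"dy":0,"dz":0,"rx":0,"ry":0,"rz":0}

```text
time_s: 15.65
tool_pos: [0.6452, -0.0118, 0.1792]
eef_rot: [180.0, -0.1, 98.6]
force: [-1.2, 0.4, -2.0]
gripper_width: 0.639
gripper_force: 65.7
```

Emit:
jog_arm:
  plan:
    - {"gripper":-1,"dx":0,"dy":0,"dz":0,"rx":0,"ry":0,"rz":0}
    - {"gripper":-1,"dx":0,"dy":0,"dz":0,"rx":0,"ry":0,"rz":0}

```text
time_s: 15.82
tool_pos: [0.6425, -0.0127, 0.1795]
eef_rot: [-179.9, 0.0, 98.6]
force: [-0.4, 0.3, -1.7]
gripper_width: 0.637
gripper_force: 65.7
```

```bash
cat >> h.py <<'E'
def held(a,k,p,q):
    "held cuff: bounding box in wrist picture; bar hidden"
    H,S,V=cv2.split(cv2.cvtColor(a,cv2.COLOR_BGR2HSV)); H=H.astype(int)
    M=dict(copper=(S>110)&(H<15)&(V>100),red=(S>110)&((H<12)|(H>170)),blue=(S>100)&(H>100)&(H<130),steel=(S<40)&(V<95))[k].astype(np.uint8)
    M[:,:200]=0; M[:,440:]=0
    c=max(cv2.findContours(M,cv2.RETR_EXTERNAL,cv2.CHAIN_APPROX_NONE)[0],key=cv2.contourArea)
    return cv2.boundingRect(c),cv2.contourArea(c)
E
python3 - <<'E'
from h import *
s=r.state(); p,q=s['tool_pos'],s['eef_rot']; print(p,q,s['gripper_width'])
a=read_camera('wrist')[:,:,::-1]; cv2.imwrite('pics/w7.png',a)
print(held(a,'copper',p,q))
E
```

```text
[ 0.64253112 -0.01267245  0.17951622] [-1.79943970e+02  4.37699003e-02  9.85772392e+01] 0.6365732581378191
((248, 288, 141, 118), 11646.5)
```

Emit:
jog_arm:
  plan:
    - {"gripper":-1,"dx":0,"dy":0.001,"dz":0.02,"rx":0,"ry":0,"rz":0}
    - {"gripper":-1,"dx":0,"dy":0,"dz":0.03,"rx":0,"ry":0,"rz":0}
    - {"gripper":-1,"dx":0,"dy":0,"dz":0.02,"rx":0,"ry":0,"rz":0}
    - {"gripper":-1,"dx":0,"dy":0,"dz":0.01,"rx":0,"ry":0,"rz":0}
    - {"gripper":-1,"dx":0,"dy":0,"dz":0.001,"rx":0,"ry":0,"rz":0}
    - {"gripper":-1,"dx":0,"dy":0,"dz":0,"rx":0,"ry":0,"rz":0}
    - {"gripper":-1,"dx":0,"dy":0,"dz":0,"rx":0,"ry":0,"rz":0}

```text
time_s: 16.45
tool_pos: [0.6446, -0.0128, 0.0997]
eef_rot: [180.0, 0.1, 98.5]
force: [-2.7, -0.9, 2.0]
gripper_width: 0.636
gripper_force: 66.2
```

Emit:
jog_arm:
  plan:
    - {"gripper":-0.1,"dx":0,"dy":0,"dz":0,"rx":0,"ry":0,"rz":0}
    - {"gripper":0.5,"dx":0,"dy":0,"dz":0,"rx":0,"ry":0,"rz":0}
    - {"gripper":1,"dx":0,"dy":0,"dz":0,"rx":0,"ry":0,"rz":0}
    - {"gripper":1,"dx":0,"dy":0,"dz":0,"rx":0,"ry":0,"rz":0}
    - {"gripper":1,"dx":0,"dy":0,"dz":0,"rx":0,"ry":0,"rz":0}
    - {"gripper":1,"dx":0,"dy":0,"dz":-0.02,"rx":0,"ry":0,"rz":0}
    - {"gripper":1,"dx":0,"dy":0,"dz":-0.03,"rx":0,"ry":0,"rz":0}
    - {"gripper":1,"dx":0,"dy":0,"dz":-0.03,"rx":0,"ry":0,"rz":0}
    - {"gripper":1,"dx":0,"dy":0,"dz":0,"rx":0,"ry":0,"rz":0}
    - {"gripper":1,"dx":0,"dy":0,"dz":0,"rx":0,"ry":0,"rz":0}

```text
time_s: 17.28
tool_pos: [0.647, -0.0117, 0.1811]
eef_rot: [179.7, 0.0, 98.6]
force: [-1.0, 0.9, -1.5]
gripper_width: 0.998
gripper_force: 0.0
```

```bash
python3 - <<'E'
from h import *
s=r.state(); p,q=s['tool_pos'],s['eef_rot']; print(p,q,s['gripper_width'])
a=read_camera('wrist')[:,:,::-1]; cv2.imwrite('pics/w8.png',a);T=read_camera('top')[:,:,::-1];cv2.imwrite('pics/t8.png',T)
print(held(a,'copper',p,q))
for k in('red','blue','steel'): print(k,rects(T,(237,235,431,286),masks(T)[k]))
E
```

```text
[ 0.64697887 -0.01167364  0.18112888] [1.79671673e+02 3.47087022e-02 9.85650070e+01] 0.99797420085726
((269, 226, 93, 82), 6007.0)
red []
blue [(331.5, array([ 0.4523, -0.2695]), -1.7, 53, 42)]
steel [(146.0, array([ 0.4499, -0.1981]), 23.0, 62, 28), (252.5, array([ 0.4507, -0.0546]), 20.1, 139, 26)]
```

Emit:
jog_arm:
  plan:
    - {"gripper":1,"dx":-0.0105,"dy":-0.0365,"dz":0,"rx":0,"ry":0,"rz":0}
    - {"gripper":1,"dx":-0.0105,"dy":-0.0365,"dz":0,"rx":0,"ry":0,"rz":0}
    - {"gripper":1,"dx":-0.0105,"dy":-0.0365,"dz":0,"rx":0,"ry":0,"rz":0}
    - {"gripper":1,"dx":-0.0105,"dy":-0.0365,"dz":0,"rx":0,"ry":0,"rz":0}
    - {"gripper":1,"dx":-0.0105,"dy":-0.0365,"dz":0,"rx":0,"ry":0,"rz":0}
    - {"gripper":1,"dx":-0.0105,"dy":-0.0365,"dz":0,"rx":0,"ry":0,"rz":0}
    - {"gripper":1,"dx":0,"dy":0,"dz":0.03,"rx":0,"ry":0,"rz":0}
    - {"gripper":1,"dx":0,"dy":0,"dz":0.03,"rx":0,"ry":0,"rz":0}
    - {"gripper":1,"dx":0,"dy":0,"dz":0.02,"rx":0,"ry":0,"rz":0}
    - {"gripper":1,"dx":0,"dy":0,"dz":0,"rx":0,"ry":0,"rz":0}
    - {"gripper":1,"dx":0,"dy":0,"dz":0,"rx":0,"ry":0,"rz":0}

```text
time_s: 18.3
tool_pos: [0.4356, -0.1066, 0.0967]
eef_rot: [-179.8, -0.2, 98.6]
force: [0.6, 0.1, 0.0]
gripper_width: 1.002
gripper_force: 0.0
```

```bash
python3 - <<'E'
from h import *
s=r.state(); p,q=s['tool_pos'],s['eef_rot']; print(p,q)
a=read_camera('wrist')[:,:,::-1]; cv2.imwrite('pics/w9.png',a)
print(wcuff(a,'red',p,q))
E
```

```text
[ 0.43563222 -0.10656749  0.09669402] [-1.79768984e+02 -1.77344207e-01  9.85763286e+01]
((281, 219, 93, 81), [[0.4405, -0.1021, 0.045], [0.4146, -0.1061, 0.045], [0.4666, -0.0982, 0.045]])
```

Emit:
jog_arm:
  plan:
    - {"gripper":1,"dx":0,"dy":0.003,"dz":0.03,"rx":0,"ry":0,"rz":0}
    - {"gripper":1,"dx":0,"dy":0,"dz":0.03,"rx":0,"ry":0,"rz":0}
    - {"gripper":1,"dx":0,"dy":0,"dz":0.02,"rx":0,"ry":0,"rz":0}
    - {"gripper":1,"dx":0,"dy":0,"dz":0.004,"rx":0,"ry":0,"rz":0}
    - {"gripper":1,"dx":0,"dy":0,"dz":0,"rx":0,"ry":0,"rz":0}
    - {"gripper":-1,"dx":0,"dy":0,"dz":0,"rx":0,"ry":0,"rz":0}
    - {"gripper":-1,"dx":0,"dy":0,"dz":0,"rx":0,"ry":0,"rz":0}
    - {"gripper":-1,"dx":0,"dy":0,"dz":0,"rx":0,"ry":0,"rz":0}
    - {"gripper":-1,"dx":0,"dy":0,"dz":0,"rx":0,"ry":0,"rz":0}
    - {"gripper":-1,"dx":0,"dy":0,"dz":0,"rx":0,"ry":0,"rz":0}
    - {"gripper":-1,"dx":0,"dy":0,"dz":0,"rx":0,"ry":0,"rz":0}

```text
time_s: 19.27
tool_pos: [0.4423, -0.1072, 0.0166]
eef_rot: [179.9, 0.1, 98.5]
force: [-1.9, 0.7, 8.5]
gripper_width: 0.639
gripper_force: 61.9
```

Emit:
jog_arm:
  plan:
    - {"gripper":-1,"dx":0,"dy":0,"dz":-0.02,"rx":0,"ry":0,"rz":0}
    - {"gripper":-1,"dx":0,"dy":0,"dz":-0.04,"rx":0,"ry":0,"rz":0}
    - {"gripper":-1,"dx":0,"dy":0,"dz":-0.04,"rx":0,"ry":0,"rz":0}
    - {"gripper":-1,"dx":0,"dy":0,"dz":-0.04,"rx":0,"ry":0,"rz":0}
    - {"gripper":-1,"dx":0,"dy":0,"dz":-0.025,"rx":0,"ry":0,"rz":0}
    - {"gripper":-1,"dx":0.001,"dy":0.0355,"dz":0,"rx":0,"ry":0,"rz":0}
    - {"gripper":-1,"dx":0.001,"dy":0.0355,"dz":0,"rx":0,"ry":0,"rz":0}
    - {"gripper":-1,"dx":0.001,"dy":0.0355,"dz":0,"rx":0,"ry":0,"rz":0}
    - {"gripper":-1,"dx":0.001,"dy":0.0355,"dz":0,"rx":0,"ry":0,"rz":0}
    - {"gripper":-1,"dx":0.001,"dy":0.0355,"dz":0,"rx":0,"ry":0,"rz":0}
    - {"gripper":-1,"dx":0,"dy":0.0355,"dz":0,"rx":0,"ry":0,"rz":0}
    - {"gripper":-1,"dx":0,"dy":0,"dz":0,"rx":0,"ry":0,"rz":0}

```text
time_s: 20.27
tool_pos: [0.6566, -0.0677, 0.1799]
eef_rot: [179.6, -0.2, 98.6]
force: [1.6, -0.5, -1.2]
gripper_width: 0.633
gripper_force: 65.7
```

Emit:
jog_arm:
  plan:
    - {"gripper":-1,"dx":0,"dy":0,"dz":0,"rx":0,"ry":0,"rz":0}
    - {"gripper":-1,"dx":0,"dy":0,"dz":0,"rx":0,"ry":0,"rz":0}
    - {"gripper":-1,"dx":0,"dy":0,"dz":0,"rx":0,"ry":0,"rz":0}

```text
time_s: 20.52
tool_pos: [0.6492, -0.0707, 0.1795]
eef_rot: [-179.9, 0.1, 98.5]
force: [0.0, 0.1, -2.0]
gripper_width: 0.635
gripper_force: 65.7
```

```bash
python3 - <<'E'
from h import *
s=r.state(); p,q=s['tool_pos'],s['eef_rot']; print(p,q,s['gripper_width'])
a=read_camera('wrist')[:,:,::-1]; cv2.imwrite('pics/w10.png',a)
print(held(a,'red',p,q))
E
```

```text
[ 0.64923045 -0.07074222  0.17946377] [-1.79934890e+02  5.20233321e-02  9.85401009e+01] 0.6348496875740678
((247, 261, 143, 142), 12967.5)
```

Emit:
jog_arm:
  plan:
    - {"gripper":-1,"dx":0,"dy":0.002,"dz":0.02,"rx":0,"ry":0,"rz":0}
    - {"gripper":-1,"dx":0,"dy":0,"dz":0.03,"rx":0,"ry":0,"rz":0}
    - {"gripper":-1,"dx":0,"dy":0,"dz":0.02,"rx":0,"ry":0,"rz":0}
    - {"gripper":-1,"dx":0,"dy":0,"dz":0.01,"rx":0,"ry":0,"rz":0}
    - {"gripper":-1,"dx":0,"dy":0,"dz":0.001,"rx":0,"ry":0,"rz":0}
    - {"gripper":-1,"dx":0,"dy":0,"dz":0,"rx":0,"ry":0,"rz":0}
    - {"gripper":-1,"dx":0,"dy":0,"dz":0,"rx":0,"ry":0,"rz":0}

```text
time_s: 21.15
tool_pos: [0.6522, -0.0707, 0.0994]
eef_rot: [180.0, 0.1, 98.5]
force: [-1.1, -0.8, 2.0]
gripper_width: 0.637
gripper_force: 66.9
```

Emit:
jog_arm:
  plan:
    - {"gripper":-0.1,"dx":0,"dy":0,"dz":0,"rx":0,"ry":0,"rz":0}
    - {"gripper":0.5,"dx":0,"dy":0,"dz":0,"rx":0,"ry":0,"rz":0}
    - {"gripper":1,"dx":0,"dy":0,"dz":0,"rx":0,"ry":0,"rz":0}
    - {"gripper":1,"dx":0,"dy":0,"dz":0,"rx":0,"ry":0,"rz":0}
    - {"gripper":1,"dx":0,"dy":0,"dz":0,"rx":0,"ry":0,"rz":0}
    - {"gripper":1,"dx":0,"dy":0,"dz":-0.02,"rx":0,"ry":0,"rz":0}
    - {"gripper":1,"dx":0,"dy":0,"dz":-0.03,"rx":0,"ry":0,"rz":0}
    - {"gripper":1,"dx":0,"dy":0,"dz":-0.03,"rx":0,"ry":0,"rz":0}
    - {"gripper":1,"dx":0,"dy":0,"dz":0,"rx":0,"ry":0,"rz":0}
    - {"gripper":1,"dx":0,"dy":0,"dz":0,"rx":0,"ry":0,"rz":0}

```text
time_s: 21.98
tool_pos: [0.6546, -0.0692, 0.1812]
eef_rot: [179.7, 0.1, 98.6]
force: [-0.1, -0.5, -0.4]
gripper_width: 1.002
gripper_force: 0.0
```

```bash
python3 - <<'E'
from h import *
s=r.state(); p,q=s['tool_pos'],s['eef_rot']; print(p,q,s['gripper_width'])
a=read_camera('wrist')[:,:,::-1]; t=read_camera('scene')[:,:,::-1];T=read_camera('top')[:,:,::-1];cv2.imwrite('pics/t11.png',T)
cv2.imwrite('pics/w11.png',np.hstack([cv2.resize(a,(400,300)),cv2.resize(t[180:360,220:460],(400,300))]))
print(held(a,'red',p,q))
for k in('blue','steel'): print(k,rects(T,(237,235,431,286),masks(T)[k]))
E
```

```text
[ 0.65464834 -0.06920988  0.18123584] [1.79671254e+02 5.66868586e-02 9.85710554e+01] 1.0020711499513133
((268, 128, 98, 81), 6269.0)
blue [(295.5, array([ 0.4545, -0.2713]), 2.6, 55, 44)]
steel [(226.5, array([ 0.4563, -0.1228]), 17.2, 135, 24)]
```

View pics/w11.png

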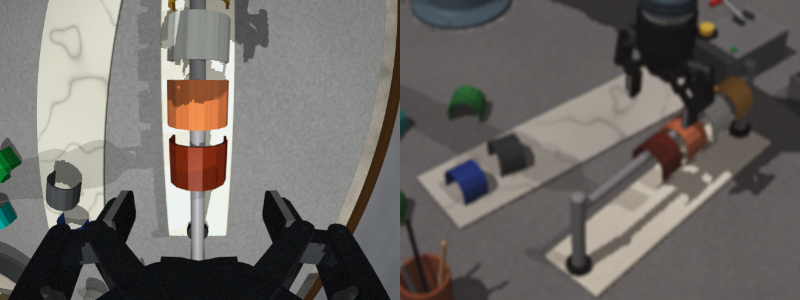

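Red-brown (198,163) and copper (197,105) hang separated; silver and brass lie beyond. Steel next.

Emit:
jog_arm:
  plan:
    - {"gripper":1,"dx":-0.014,"dy":-0.038,"dz":0,"rx":0,"ry":0,"rz":0}
    - {"gripper":1,"dx":-0.014,"dy":-0.038,"dz":0,"rx":0,"ry":0,"rz":0}
    - {"gripper":1,"dx":-0.014,"dy":-0.038,"dz":0,"rx":0,"ry":0,"rz":0}
    - {"gripper":1,"dx":-0.014,"dy":-0.038,"dz":0,"rx":0,"ry":0,"rz":0}
    - {"gripper":1,"dx":-0.014,"dy":-0.038,"dz":0,"rx":0,"ry":0,"rz":0}
    - {"gripper":1,"dx":-0.014,"dy":-0.037,"dz":0,"rx":0,"ry":0,"rz":0}
    - {"gripper":1,"dx":0,"dy":0,"dz":0.03,"rx":0,"ry":0,"rz":6.8}
    - {"gripper":1,"dx":0,"dy":0,"dz":0.03,"rx":0,"ry":0,"rz":6.8}
    - {"gripper":1,"dx":0,"dy":0,"dz":0.02,"rx":0,"ry":0,"rz":6.8}
    - {"gripper":1,"dx":0,"dy":0,"dz":0,"rx":0,"ry":0,"rz":0}
    - {"gripper":1,"dx":0,"dy":0,"dz":0,"rx":0,"ry":0,"rz":0}
    - {"gripper":1,"dx":0,"dy":0,"dz":0,"rx":0,"ry":0,"rz":0}

```text
time_s: 23.13
tool_pos: [0.4412, -0.1862, 0.0987]
eef_rot: [180.0, -0.0, 78.4]
force: [0.2, -0.7, -0.1]
gripper_width: 1.002
gripper_force: 0.0
```

```bash
python3 - <<'E'
from h import *
s=r.state(); p,q=s['tool_pos'],s['eef_rot']; print(p,q)
a=read_camera('wrist')[:,:,::-1]; cv2.imwrite('pics/w12.png',a)
a2=a.copy(); a2[:120]=255; a2[:,:230]=255; a2[:,410:]=255
print(wcuff(a2,'steel',p,q))
E
```

```text
[ 0.44118881 -0.18618392  0.09869838] [ 1.79973824e+02 -3.32721253e-02  7.83641088e+01]
((279, 219, 93, 81), [[0.4463, -0.1842, 0.045], [0.4203, -0.1789, 0.045], [0.4724, -0.1897, 0.045]])
```

Emit:
jog_arm:
  plan:
    - {"gripper":1,"dx":0,"dy":0.003,"dz":0.03,"rx":0,"ry":0,"rz":0}
    - {"gripper":1,"dx":0,"dy":0,"dz":0.03,"rx":0,"ry":0,"rz":0}
    - {"gripper":1,"dx":0,"dy":0,"dz":0.02,"rx":0,"ry":0,"rz":0}
    - {"gripper":1,"dx":0,"dy":0,"dz":0.005,"rx":0,"ry":0,"rz":0}
    - {"gripper":1,"dx":0,"dy":0,"dz":0,"rx":0,"ry":0,"rz":0}
    - {"gripper":-1,"dx":0,"dy":0,"dz":0,"rx":0,"ry":0,"rz":0}
    - {"gripper":-1,"dx":0,"dy":0,"dz":0,"rx":0,"ry":0,"rz":0}
    - {"gripper":-1,"dx":0,"dy":0,"dz":0,"rx":0,"ry":0,"rz":0}
    - {"gripper":-1,"dx":0,"dy":0,"dz":0,"rx":0,"ry":0,"rz":0}
    - {"gripper":-1,"dx":0,"dy":0,"dz":0,"rx":0,"ry":0,"rz":0}
    - {"gripper":-1,"dx":0,"dy":0,"dz":0,"rx":0,"ry":0,"rz":0}

```text
time_s: 24.1
tool_pos: [0.4455, -0.1879, 0.0157]
eef_rot: [179.8, 0.1, 78.2]
force: [-0.4, 1.1, 6.5]
gripper_width: 0.637
gripper_force: 62.8
```

Emit:
jog_arm:
  plan:
    - {"gripper":-1,"dx":0,"dy":0,"dz":-0.02,"rx":0,"ry":0,"rz":0}
    - {"gripper":-1,"dx":0,"dy":0,"dz":-0.04,"rx":0,"ry":0,"rz":0}
    - {"gripper":-1,"dx":0,"dy":0,"dz":-0.04,"rx":0,"ry":0,"rz":-6.8}
    - {"gripper":-1,"dx":0,"dy":0,"dz":-0.04,"rx":0,"ry":0,"rz":-6.8}
    - {"gripper":-1,"dx":0,"dy":0,"dz":-0.025,"rx":0,"ry":0,"rz":-6.8}
    - {"gripper":-1,"dx":0.0045,"dy":0.037,"dz":0,"rx":0,"ry":0,"rz":0}
    - {"gripper":-1,"dx":0.0045,"dy":0.037,"dz":0,"rx":0,"ry":0,"rz":0}
    - {"gripper":-1,"dx":0.0045,"dy":0.037,"dz":0,"rx":0,"ry":0,"rz":0}
    - {"gripper":-1,"dx":0.0045,"dy":0.037,"dz":0,"rx":0,"ry":0,"rz":0}
    - {"gripper":-1,"dx":0.0045,"dy":0.037,"dz":0,"rx":0,"ry":0,"rz":0}
    - {"gripper":-1,"dx":0.0045,"dy":0.037,"dz":0,"rx":0,"ry":0,"rz":0}
    - {"gripper":-1,"dx":0,"dy":0,"dz":0,"rx":0,"ry":0,"rz":0}

```text
time_s: 25.1
tool_pos: [0.6652, -0.1223, 0.1791]
eef_rot: [179.5, -0.3, 98.8]
force: [0.6, 1.0, -0.8]
gripper_width: 0.637
gripper_force: 65.2
```

Emit:
jog_arm:
  plan:
    - {"gripper":-1,"dx":0,"dy":0,"dz":0,"rx":0,"ry":0,"rz":0}
    - {"gripper":-1,"dx":0,"dy":0,"dz":0,"rx":0,"ry":0,"rz":0}
    - {"gripper":-1,"dx":0,"dy":0,"dz":0,"rx":0,"ry":0,"rz":0}

```text
time_s: 25.35
tool_pos: [0.6576, -0.1289, 0.1784]
eef_rot: [-179.9, 0.1, 98.5]
force: [0.5, -0.7, -1.9]
gripper_width: 0.635
gripper_force: 65.2
```

```bash
python3 - <<'E'
from h import *
s=r.state(); p,q=s['tool_pos'],s['eef_rot']; print(p,q,s['gripper_width'])
a=read_camera('wrist')[:,:,::-1]; cv2.imwrite('pics/w13.png',a)
print(held(a,'steel',p,q))
E
```

```text
[ 0.65764458 -0.1288508   0.17839007] [-1.79920407e+02  7.21091270e-02  9.84907657e+01] 0.634570121609029
((200, 265, 240, 163), 13399.0)
```

Emit:
jog_arm:
  plan:
    - {"gripper":-1,"dx":0.001,"dy":0.002,"dz":0.02,"rx":0,"ry":0,"rz":0}
    - {"gripper":-1,"dx":0,"dy":0,"dz":0.03,"rx":0,"ry":0,"rz":0}
    - {"gripper":-1,"dx":0,"dy":0,"dz":0.02,"rx":0,"ry":0,"rz":0}
    - {"gripper":-1,"dx":0,"dy":0,"dz":0.009,"rx":0,"ry":0,"rz":0}
    - {"gripper":-1,"dx":0,"dy":0,"dz":0.001,"rx":0,"ry":0,"rz":0}
    - {"gripper":-1,"dx":0,"dy":0,"dz":0,"rx":0,"ry":0,"rz":0}
    - {"gripper":-1,"dx":0,"dy":0,"dz":0,"rx":0,"ry":0,"rz":0}

```text
time_s: 25.98
tool_pos: [0.6606, -0.1272, 0.099]
eef_rot: [180.0, 0.0, 98.5]
force: [0.1, 0.5, -2.0]
gripper_width: 0.637
gripper_force: 65.2
```

Emit:
jog_arm:
  plan:
    - {"gripper":-0.1,"dx":0,"dy":0,"dz":0,"rx":0,"ry":0,"rz":0}
    - {"gripper":0.5,"dx":0,"dy":0,"dz":0,"rx":0,"ry":0,"rz":0}
    - {"gripper":1,"dx":0,"dy":0,"dz":0,"rx":0,"ry":0,"rz":0}
    - {"gripper":1,"dx":0,"dy":0,"dz":0,"rx":0,"ry":0,"rz":0}
    - {"gripper":1,"dx":0,"dy":0,"dz":0,"rx":0,"ry":0,"rz":0}
    - {"gripper":1,"dx":0,"dy":0,"dz":-0.02,"rx":0,"ry":0,"rz":0}
    - {"gripper":1,"dx":0,"dy":0,"dz":-0.03,"rx":0,"ry":0,"rz":0}
    - {"gripper":1,"dx":0,"dy":0,"dz":-0.03,"rx":0,"ry":0,"rz":0}
    - {"gripper":1,"dx":0,"dy":0,"dz":0,"rx":0,"ry":0,"rz":0}
    - {"gripper":1,"dx":0,"dy":0,"dz":0,"rx":0,"ry":0,"rz":0}

```text
time_s: 26.82
tool_pos: [0.663, -0.1258, 0.1815]
eef_rot: [179.7, 0.1, 98.6]
force: [0.1, -1.1, 0.6]
gripper_width: 0.998
gripper_force: 0.0
```

```bash
python3 - <<'E'
from h import *
s=r.state(); p,q=s['tool_pos'],s['eef_rot']; print(p,q,s['gripper_width'])
a=read_camera('wrist')[:,:,::-1]; cv2.imwrite('pics/w14.png',a);T=read_camera('top')[:,:,::-1];cv2.imwrite('pics/t14.png',T)
a=a.copy(); a[:190]=255; a[310:]=255
print(held(a,'steel',p,q))
for k in('blue',): print(k,rects(T,(237,235,431,286),masks(T)[k]))
E
```

```text
[ 0.66298321 -0.1258091   0.1815369 ] [1.79672492e+02 9.09162585e-02 9.85703009e+01] 0.9979066424570922
((271, 219, 92, 91), 4104.5)
blue []
```

Emit:
jog_arm:
  plan:
    - {"gripper":1,"dx":-0.0158,"dy":-0.0326,"dz":0,"rx":0,"ry":0,"rz":0}
    - {"gripper":1,"dx":-0.0158,"dy":-0.0326,"dz":0,"rx":0,"ry":0,"rz":0}
    - {"gripper":1,"dx":-0.0158,"dy":-0.0326,"dz":0,"rx":0,"ry":0,"rz":0}
    - {"gripper":1,"dx":-0.0158,"dy":-0.0326,"dz":0,"rx":0,"ry":0,"rz":0}
    - {"gripper":1,"dx":-0.0158,"dy":-0.0326,"dz":0,"rx":0,"ry":0,"rz":0}
    - {"gripper":1,"dx":-0.0158,"dy":-0.0326,"dz":0,"rx":0,"ry":0,"rz":0}
    - {"gripper":1,"dx":-0.0158,"dy":-0.0326,"dz":0,"rx":0,"ry":0,"rz":0}
    - {"gripper":1,"dx":0,"dy":0,"dz":0.04,"rx":0,"ry":0,"rz":4.8}
    - {"gripper":1,"dx":0,"dy":0,"dz":0.04,"rx":0,"ry":0,"rz":4.8}
    - {"gripper":1,"dx":0,"dy":0,"dz":0,"rx":0,"ry":0,"rz":0}
    - {"gripper":1,"dx":0,"dy":0,"dz":0,"rx":0,"ry":0,"rz":0}
    - {"gripper":1,"dx":0,"dy":0,"dz":0,"rx":0,"ry":0,"rz":0}

```text
time_s: 27.92
tool_pos: [0.4526, -0.2686, 0.0988]
eef_rot: [180.0, -0.1, 89.2]
force: [0.6, -0.7, 0.3]
gripper_width: 1.0
gripper_force: 0.0
```

```bash
python3 - <<'E'
from h import *
s=r.state(); p,q=s['tool_pos'],s['eef_rot']; print(p,q)
a=read_camera('wrist')[:,:,::-1]; cv2.imwrite('pics/w15.png',a)
print(wcuff(a,'blue',p,q))
E
```

```text
[ 0.45255534 -0.26861232  0.09880561] [ 1.79961284e+02 -5.09808614e-02  8.91555098e+01]
((278, 217, 93, 83), [[0.4567, -0.2652, 0.045], [0.4302, -0.2649, 0.045], [0.4833, -0.2657, 0.045]])
```

Emit:
jog_arm:
  plan:
    - {"gripper":1,"dx":0.001,"dy":0.003,"dz":0.03,"rx":0,"ry":0,"rz":0}
    - {"gripper":1,"dx":0,"dy":0,"dz":0.03,"rx":0,"ry":0,"rz":0}
    - {"gripper":1,"dx":0,"dy":0,"dz":0.02,"rx":0,"ry":0,"rz":0}
    - {"gripper":1,"dx":0,"dy":0,"dz":0.005,"rx":0,"ry":0,"rz":0}
    - {"gripper":1,"dx":0,"dy":0,"dz":0,"rx":0,"ry":0,"rz":0}
    - {"gripper":-1,"dx":0,"dy":0,"dz":0,"rx":0,"ry":0,"rz":0}
    - {"gripper":-1,"dx":0,"dy":0,"dz":0,"rx":0,"ry":0,"rz":0}
    - {"gripper":-1,"dx":0,"dy":0,"dz":0,"rx":0,"ry":0,"rz":0}
    - {"gripper":-1,"dx":0,"dy":0,"dz":0,"rx":0,"ry":0,"rz":0}
    - {"gripper":-1,"dx":0,"dy":0,"dz":0,"rx":0,"ry":0,"rz":0}
    - {"gripper":-1,"dx":0,"dy":0,"dz":0,"rx":0,"ry":0,"rz":0}

```text
time_s: 28.88
tool_pos: [0.4569, -0.2696, 0.0161]
eef_rot: [179.8, 0.2, 89.0]
force: [-0.7, 0.5, 6.6]
gripper_width: 0.639
gripper_force: 62.6
```

Emit:
jog_arm:
  plan:
    - {"gripper":-1,"dx":0,"dy":0,"dz":-0.02,"rx":0,"ry":0,"rz":0}
    - {"gripper":-1,"dx":0,"dy":0,"dz":-0.04,"rx":0,"ry":0,"rz":0}
    - {"gripper":-1,"dx":0,"dy":0,"dz":-0.04,"rx":0,"ry":0,"rz":0}
    - {"gripper":-1,"dx":0,"dy":0,"dz":-0.04,"rx":0,"ry":0,"rz":-4.8}
    - {"gripper":-1,"dx":0,"dy":0,"dz":-0.025,"rx":0,"ry":0,"rz":-4.8}
    - {"gripper":-1,"dx":0.0085,"dy":0.037,"dz":0,"rx":0,"ry":0,"rz":0}
    - {"gripper":-1,"dx":0.0085,"dy":0.037,"dz":0,"rx":0,"ry":0,"rz":0}
    - {"gripper":-1,"dx":0.0085,"dy":0.037,"dz":0,"rx":0,"ry":0,"rz":0}
    - {"gripper":-1,"dx":0.0085,"dy":0.037,"dz":0,"rx":0,"ry":0,"rz":0}
    - {"gripper":-1,"dx":0.0085,"dy":0.037,"dz":0,"rx":0,"ry":0,"rz":0}
    - {"gripper":-1,"dx":0.0085,"dy":0.037,"dz":0,"rx":0,"ry":0,"rz":0}
    - {"gripper":-1,"dx":0,"dy":0,"dz":0,"rx":0,"ry":0,"rz":0}

```text
time_s: 29.88
tool_pos: [0.6731, -0.1772, 0.1796]
eef_rot: [179.5, -0.3, 99.0]
force: [-0.5, 2.6, -0.8]
gripper_width: 0.632
gripper_force: 64.9
```

Emit:
jog_arm:
  plan:
    - {"gripper":-1,"dx":0,"dy":0,"dz":0,"rx":0,"ry":0,"rz":0}
    - {"gripper":-1,"dx":0,"dy":0,"dz":0,"rx":0,"ry":0,"rz":0}
    - {"gripper":-1,"dx":0,"dy":0,"dz":0,"rx":0,"ry":0,"rz":0}

```text
time_s: 30.13
tool_pos: [0.6654, -0.1869, 0.1784]
eef_rot: [-179.9, 0.1, 98.5]
force: [0.2, 0.6, -1.8]
gripper_width: 0.638
gripper_force: 64.9
```

```bash
python3 - <<'E'
from h import *
s=r.state(); p,q=s['tool_pos'],s['eef_rot']; print(p,q,s['gripper_width'])
a=read_camera('wrist')[:,:,::-1]; cv2.imwrite('pics/w16.png',a)
print(held(a,'blue',p,q))
E
```

```text
[ 0.66536553 -0.18691314  0.17840955] [-1.79928644e+02  8.37330290e-02  9.84599431e+01] 0.6383055382277907
((246, 261, 143, 143), 13087.0)
```

Emit:
jog_arm:
  plan:
    - {"gripper":-1,"dx":0.001,"dy":0.003,"dz":0.02,"rx":0,"ry":0,"rz":0}
    - {"gripper":-1,"dx":0,"dy":0,"dz":0.03,"rx":0,"ry":0,"rz":0}
    - {"gripper":-1,"dx":0,"dy":0,"dz":0.02,"rx":0,"ry":0,"rz":0}
    - {"gripper":-1,"dx":0,"dy":0,"dz":0.009,"rx":0,"ry":0,"rz":0}
    - {"gripper":-1,"dx":0,"dy":0,"dz":0.001,"rx":0,"ry":0,"rz":0}
    - {"gripper":-1,"dx":0,"dy":0,"dz":0,"rx":0,"ry":0,"rz":0}
    - {"gripper":-1,"dx":0,"dy":0,"dz":0,"rx":0,"ry":0,"rz":0}

```text
time_s: 30.77
tool_pos: [0.6691, -0.185, 0.099]
eef_rot: [180.0, 0.1, 98.5]
force: [0.1, -0.2, -1.3]
gripper_width: 0.64
gripper_force: 65.5
```

Emit:
jog_arm:
  plan:
    - {"gripper":-0.1,"dx":0,"dy":0,"dz":0,"rx":0,"ry":0,"rz":0}
    - {"gripper":0.5,"dx":0,"dy":0,"dz":0,"rx":0,"ry":0,"rz":0}
    - {"gripper":1,"dx":0,"dy":0,"dz":0,"rx":0,"ry":0,"rz":0}
    - {"gripper":1,"dx":0,"dy":0,"dz":0,"rx":0,"ry":0,"rz":0}
    - {"gripper":1,"dx":0,"dy":0,"dz":0,"rx":0,"ry":0,"rz":0}
    - {"gripper":1,"dx":0,"dy":0,"dz":-0.02,"rx":0,"ry":0,"rz":0}
    - {"gripper":1,"dx":0,"dy":0,"dz":-0.03,"rx":0,"ry":0,"rz":0}
    - {"gripper":1,"dx":0,"dy":0,"dz":-0.03,"rx":0,"ry":0,"rz":0}
    - {"gripper":1,"dx":0,"dy":0,"dz":0,"rx":0,"ry":0,"rz":0}

```text
time_s: 31.52
tool_pos: [0.6742, -0.1833, 0.1862]
eef_rot: [179.3, 0.2, 98.6]
force: [0.6, 0.6, 2.0]
gripper_width: 1.0
gripper_force: 0.0
```

Emit:
jog_arm:
  plan:
    - {"gripper":1,"dx":0,"dy":-0.04,"dz":-0.01,"rx":0,"ry":0,"rz":0}
    - {"gripper":1,"dx":0,"dy":-0.04,"dz":-0.01,"rx":0,"ry":0,"rz":0}
    - {"gripper":1,"dx":0,"dy":-0.04,"dz":-0.01,"rx":0,"ry":0,"rz":0}
    - {"gripper":1,"dx":0,"dy":-0.04,"dz":-0.01,"rx":0,"ry":0,"rz":0}
    - {"gripper":1,"dx":0,"dy":-0.04,"dz":-0.01,"rx":0,"ry":0,"rz":0}
    - {"gripper":1,"dx":0,"dy":-0.02,"dz":-0.01,"rx":0,"ry":0,"rz":4.8}
    - {"gripper":1,"dx":0,"dy":0,"dz":0,"rx":0,"ry":0,"rz":4.8}
    - {"gripper":1,"dx":0,"dy":0,"dz":0,"rx":0,"ry":0,"rz":0}
    - {"gripper":1,"dx":0,"dy":0,"dz":0,"rx":0,"ry":0,"rz":0}

```text
time_s: 32.27
tool_pos: [0.4521, -0.2165, 0.2387]
eef_rot: [179.9, 0.1, 89.1]
force: [0.5, 0.6, 0.3]
gripper_width: 0.999
gripper_force: 0.0
```

```bash
python3 - <<'E'
from h import *
s=r.state(); p,q=s['tool_pos'],s['eef_rot']; print(p,q,s['gripper_width'])
t=read_camera('scene')[:,:,::-1];T=read_camera('top')[:,:,::-1];cv2.imwrite('pics/t17.png',T)
cv2.imwrite('pics/v17.png',np.vstack([cv2.resize(T[140:290,140:440],(600,300)),cv2.resize(t[200:350,220:520],(600,300))]))
E
```

```text
[ 0.45209826 -0.21649214  0.23874129] [1.79945025e+02 7.07919142e-02 8.90801766e+01] 0.9994983807515428
```

View pics/v17.png

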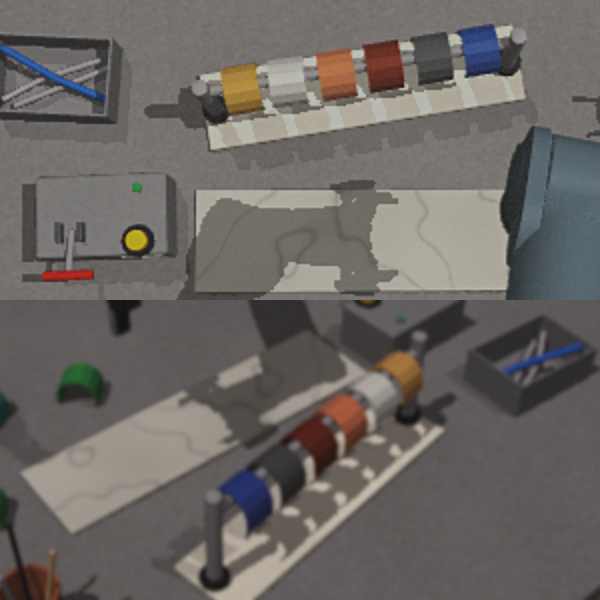

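All six hang on the bar with gaps between them, and the lever is still down at (68,274). Now to the lever.

Emit:
jog_arm:
  plan:
    - {"gripper":-0.3,"dx":0.039,"dy":-0.004,"dz":0,"rx":0,"ry":0,"rz":0}
    - {"gripper":-0.3,"dx":0.039,"dy":-0.004,"dz":0,"rx":0,"ry":0,"rz":0}
    - {"gripper":-0.3,"dx":0.039,"dy":-0.004,"dz":0,"rx":0,"ry":0,"rz":0}
    - {"gripper":-0.3,"dx":0.039,"dy":-0.004,"dz":0,"rx":0,"ry":0,"rz":0}
    - {"gripper":-0.3,"dx":0.039,"dy":-0.004,"dz":0,"rx":0,"ry":0,"rz":0}
    - {"gripper":-0.3,"dx":0.039,"dy":-0.004,"dz":0,"rx":0,"ry":0,"rz":0}
    - {"gripper":-0.3,"dx":0.039,"dy":-0.004,"dz":0,"rx":0,"ry":0,"rz":0}
    - {"gripper":-0.3,"dx":0.039,"dy":-0.004,"dz":0,"rx":0,"ry":0,"rz":0}
    - {"gripper":-0.3,"dx":0.039,"dy":-0.004,"dz":0,"rx":0,"ry":0,"rz":0}
    - {"gripper":-0.3,"dx":0.039,"dy":-0.004,"dz":0,"rx":0,"ry":0,"rz":0}
    - {"gripper":-0.3,"dx":0.039,"dy":-0.004,"dz":0,"rx":0,"ry":0,"rz":0}
    - {"gripper":-0.3,"dx":0.039,"dy":-0.004,"dz":0,"rx":0,"ry":0,"rz":0}

```text
time_s: 33.37
tool_pos: [0.412, 0.255, 0.2381]
eef_rot: [-180.0, -0.1, 89.1]
force: [0.4, -0.4, 0.1]
gripper_width: 0.35
gripper_force: 0.0
```

Emit:
jog_arm:
  plan:
    - {"gripper":-0.3,"dx":0.038,"dy":0,"dz":0,"rx":0,"ry":0,"rz":0}
    - {"gripper":-0.3,"dx":0.037,"dy":0,"dz":0,"rx":0,"ry":0,"rz":0}
    - {"gripper":-0.3,"dx":0,"dy":0,"dz":0.04,"rx":0,"ry":0,"rz":0}
    - {"gripper":-0.3,"dx":0,"dy":0,"dz":0.04,"rx":0,"ry":0,"rz":0}
    - {"gripper":-0.3,"dx":0,"dy":0,"dz":0,"rx":0,"ry":0,"rz":0}
    - {"gripper":-0.3,"dx":0,"dy":0,"dz":0,"rx":0,"ry":0,"rz":0}
    - {"gripper":-0.3,"dx":0,"dy":0,"dz":0,"rx":0,"ry":0,"rz":0}

```text
time_s: 33.95
tool_pos: [0.414, 0.3286, 0.1594]
eef_rot: [180.0, -0.1, 89.0]
force: [0.3, 0.2, 0.1]
gripper_width: 0.348
gripper_force: 0.0
```

```bash
python3 - <<'E'
from h import *
s=r.state(); p,q=s['tool_pos'],s['eef_rot']; print(p,q,s['gripper_width'])
a=read_camera('wrist')[:,:,::-1]; cv2.imwrite('pics/w18.png',a)
H,S,V=cv2.split(cv2.cvtColor(a,cv2.COLOR_BGR2HSV))
m=((S>150)&(V>90)&((H<8)|(H>172))).astype(np.uint8)
c=max(cv2.findContours(m,cv2.RETR_EXTERNAL,cv2.CHAIN_APPROX_NONE)[0],key=cv2.contourArea)
x,y,w,h=cv2.boundingRect(c); print(x,y,w,h,wplane([(x+w/2,y),(x+w/2,y+h),(x+w/2,y+h/2)],.089,p,q))
E
```

```text
[0.41403703 0.32859157 0.15938844] [ 1.79996803e+02 -1.14954339e-01  8.90196187e+01] 0.3480682618872928
303 238 22 91 [[0.41215089 0.33912464 0.089     ]
 [0.41080654 0.27527866 0.089     ]
 [0.41152963 0.30898756 0.089     ]]
```

Emit:
jog_arm:
  plan:
    - {"gripper":-0.3,"dx":0,"dy":-0.002,"dz":0.03,"rx":0,"ry":0,"rz":0}
    - {"gripper":-0.3,"dx":0,"dy":0,"dz":0.025,"rx":0,"ry":0,"rz":0}
    - {"gripper":-0.3,"dx":0,"dy":0,"dz":0.015,"rx":0,"ry":0,"rz":0}
    - {"gripper":-0.3,"dx":0,"dy":0,"dz":0.013,"rx":0,"ry":0,"rz":0}
    - {"gripper":-0.3,"dx":0,"dy":0,"dz":0,"rx":0,"ry":0,"rz":0}
    - {"gripper":-0.3,"dx":0,"dy":0,"dz":0,"rx":0,"ry":0,"rz":0}

```text
time_s: 34.5
tool_pos: [0.4123, 0.3276, 0.076]
eef_rot: [180.0, -0.0, 88.9]
force: [-0.0, -0.1, 1.1]
gripper_width: 0.349
gripper_force: 0.0
```

Emit:
jog_arm:
  plan:
    - {"gripper":-1,"dx":0,"dy":0,"dz":0,"rx":0,"ry":0,"rz":0}
    - {"gripper":-1,"dx":0,"dy":0,"dz":0,"rx":0,"ry":0,"rz":0}
    - {"gripper":-1,"dx":0,"dy":0,"dz":0,"rx":0,"ry":0,"rz":0}
    - {"gripper":-1,"dx":0,"dy":0,"dz":0,"rx":0,"ry":0,"rz":0}

```text
time_s: 34.83
tool_pos: [0.4107, 0.3286, 0.0768]
eef_rot: [180.0, -0.0, 89.1]
force: [-4.4, -0.9, 5.8]
gripper_width: 0.112
gripper_force: 58.5
```

Emit:
jog_arm:
  plan:
    - {"gripper":-1,"dx":0,"dy":0.003,"dz":-0.0075,"rx":0,"ry":0,"rz":0}
    - {"gripper":-1,"dx":0,"dy":0.0045,"dz":-0.007,"rx":0,"ry":0,"rz":0}
    - {"gripper":-1,"dx":0,"dy":0.005,"dz":-0.0065,"rx":0,"ry":0,"rz":0}
    - {"gripper":-1,"dx":0,"dy":0.006,"dz":-0.0055,"rx":0,"ry":0,"rz":0}
    - {"gripper":-1,"dx":0,"dy":0.007,"dz":-0.0045,"rx":0,"ry":0,"rz":0}
    - {"gripper":-1,"dx":0,"dy":0,"dz":0,"rx":0,"ry":0,"rz":0}

```text
time_s: 35.33
tool_pos: [0.4345, 0.3293, 0.1091]
eef_rot: [-179.8, -0.0, 89.1]
force: [-9.7, -1.2, 14.3]
gripper_width: 0.111
gripper_force: 60.5
```

Following the arc with forces moderate; continue over the top.

Emit:
jog_arm:
  plan:
    - {"gripper":-1,"dx":0,"dy":0.0075,"dz":-0.0035,"rx":0,"ry":0,"rz":0}
    - {"gripper":-1,"dx":0,"dy":0.008,"dz":-0.002,"rx":0,"ry":0,"rz":0}
    - {"gripper":-1,"dx":0,"dy":0.008,"dz":-0.001,"rx":0,"ry":0,"rz":0}
    - {"gripper":-1,"dx":0,"dy":0.008,"dz":0,"rx":0,"ry":0,"rz":0}
    - {"gripper":-1,"dx":0,"dy":0.004,"dz":0.0005,"rx":0,"ry":0,"rz":0}
    - {"gripper":-1,"dx":0,"dy":0,"dz":0,"rx":0,"ry":0,"rz":0}
    - {"gripper":-1,"dx":0,"dy":0,"dz":0,"rx":0,"ry":0,"rz":0}

```text
time_s: 35.92
tool_pos: [0.4715, 0.3298, 0.1132]
eef_rot: [-179.9, -0.4, 89.1]
force: [-3.2, 6.2, -2.6]
gripper_width: 0.111
gripper_force: 64.3
```

Emit:
jog_arm:
  plan:
    - {"gripper":-0.3,"dx":0,"dy":0,"dz":0,"rx":0,"ry":0,"rz":0}
    - {"gripper":-0.3,"dx":0,"dy":0,"dz":0,"rx":0,"ry":0,"rz":0}
    - {"gripper":-0.3,"dx":0,"dy":0,"dz":0,"rx":0,"ry":0,"rz":0}
    - {"gripper":-0.3,"dx":0,"dy":0,"dz":0,"rx":0,"ry":0,"rz":0}
    - {"gripper":-0.3,"dx":0,"dy":0,"dz":-0.02,"rx":0,"ry":0,"rz":0}
    - {"gripper":-0.3,"dx":0,"dy":0,"dz":-0.04,"rx":0,"ry":0,"rz":0}
    - {"gripper":-0.3,"dx":0,"dy":0,"dz":-0.04,"rx":0,"ry":0,"rz":0}
    - {"gripper":-0.3,"dx":-0.03,"dy":0,"dz":-0.02,"rx":0,"ry":0,"rz":0}
    - {"gripper":-0.3,"dx":-0.04,"dy":0,"dz":0,"rx":0,"ry":0,"rz":0}
    - {"gripper":-0.3,"dx":-0.04,"dy":0,"dz":0,"rx":0,"ry":0,"rz":0}
    - {"gripper":-0.3,"dx":0,"dy":0,"dz":0,"rx":0,"ry":0,"rz":0}
    - {"gripper":-0.3,"dx":0,"dy":0,"dz":0,"rx":0,"ry":0,"rz":0}

```text
time_s: 36.92
tool_pos: [0.4728, 0.2105, 0.232]
eef_rot: [179.9, 0.2, 88.4]
force: [-0.6, 1.0, -0.6]
gripper_width: 0.344
gripper_force: 0.0
```

```bash
python3 - <<'E'
from h import *
s=r.state(); print(s['tool_pos'],s['force'])
t=read_camera('scene')[:,:,::-1];a=read_camera('wrist')[:,:,::-1];T=read_camera('top')[:,:,::-1]
cv2.imwrite('pics/v19.png',np.vstack([np.hstack([cv2.resize(a,(400,300)),cv2.resize(t[140:320,220:460],(400,300))]),cv2.resize(T[130:280,140:540],(800,300))]))
E
```

```text
[0.47279993 0.21051985 0.23201534] [-0.58400996  0.9578105  -0.60333027]
```

View pics/v19.png

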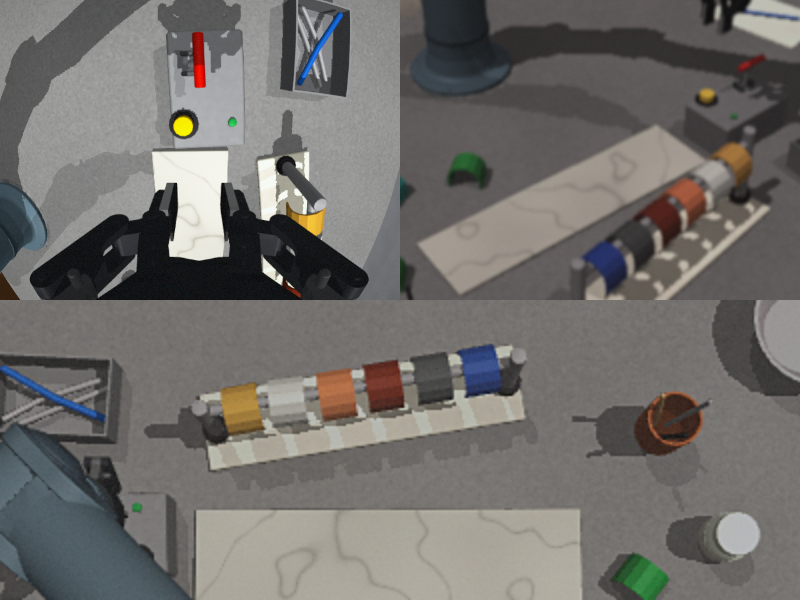

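The lever is up: red bar at (199,60) in the wrist view and (750,62) in the scene view. All six cuffs hang apart, the bystanders are unmoved and the arm is clear, so I'm handing in.

```bash
python3 -c "
from workcell import r
print(r.close_job())"
```

```text
the job is handed in; nothing more can be done
None
```

The job is handed in at about 37 s on the robot's clock: the rail was switched off first, all six cuffs hang apart on the bar, the lever is back up, and the pot, jar and tin look unmoved in the last pictures; no verdict came back.

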